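# Load a lamp kit tray and slide it into its dock

### The arm

A 6-joint arm with a two-finger parallel gripper is mounted at the origin on the work surface. World frame = base frame: x ahead of the robot, y to its left, z up, the work surface at z = 0. Lengths are in m, angles in rad, forces in N, time in s.
With the tool pointing down it reaches from about 0.375 to 0.925 m from the base axis. Payload 5.7 kg.
Tool frame: the origin (TCP) lies on the centre line of the jaws, within the pads' length; the fingertips stand 14 mm ahead of it and the grasp point (between the pads) lies 5 mm behind it (manip.tips_ahead is the distance from the TCP to the fingertips, in m); z points along the fingers, y is the direction in which the jaws open and shut (so a half turn about z gives the same grasp; the last joint's range is limited). The gripper opens to 85 mm and grips with 20 to 120 N. Pads are 22 mm wide; open, the fingers measure 114 mm over their backs; the gripper's body (76 mm by 85 mm) begins 54 mm behind the grasp point. The pads swing forward as they close: fully open they stand 13 mm farther back than shut.
Start: joints at [-1.292, 0.359, 1.51, -0, 1.272, -0.115], TCP at [0.23, -0.554, 0.245] pointing down, gripper open.
Joint ranges: [-2.97, 2.97], [-1.01, 2.36], [0.21, 2.38], [-0.96, 4.11], [0.2, 2.71], [-2.98, 2.98]. Speed limits (rad/s): [2.39, 2.39, 3.14, 3.14, 3.14, 3.14].

### API

Orientations are given as [roll, pitch, yaw] about the fixed x, y, z axes, in that order (R = Rz(yaw) Ry(pitch) Rx(roll)).
In Python, from workcell import manip, imaging, finish_job gives the robot as it stands.
- The arm moves only by the tool arm_command, never from a script. Its argument "rows" is a list that holds one entry, the list of rows, each a list of 5 numbers: the closure, from 0 (fully open) to 1 (shut), then the shift along the tool's x, y, z normalised to -1 to 1, where 1 is 300 mm, then the turn about the tool's z normalised to -1 to 1, where 1 is pi rad. A call has 1 to 12 rows; each row is the pose to reach, as a shift and turn from the pose measured when the call began, along the tool's axes at that moment, turning the shorter way round; what a row does not reach only later rows make up. A row lasts 1/12 s, in which the tool goes at most 41.7 mm and 7.16 degrees, less where a joint would pass 70% of its speed; a pose out of reach is approached as far as the arm can. A call with a number of a shift or a turn outside -1 to 1 is refused whole. A call with a gripper value outside its range is refused whole. The fingers move at their own pace and stop on an object; "newtons" is the grip in N (left out, the last holds). Time passes only in rows, so rows that repeat a pose let the fingers close. It gives the time, the measured TCP pose, the force and the opening at its end, in the units of the state.
- manip.state(): the state, without advancing time (a new reading comes with each control period).
- imaging.get_image(name): name is "scene" or "top"; returns a dict with "image" (400x640x3 uint8, red, green, blue), "range_z" (400x640 float32, m along the optical axis (not along the pixel's ray), 0 where there is no reading), "intrinsics" (3x3 intrinsics, pixels), "cam_to_world" (4x4, takes a point from camera to world coordinates). Camera axes: x right, y down, z forward; pixel columns grow to the right and rows downward; lengths in m; the calibration is good to about 2 mm. A picture is of the moment at which its call begins.
- finish_job(): hands the job in, once; it reports no verdict.
The state is a dict: "clock": time; "qpos": joint angles; "dq": joint speeds; "joint_efforts": joint torques, N m; "eef_pos": TCP position; "ee_rot": TCP orientation; "force": force on the tool from outside, world axes, zero at the start; "wrist_torque": the same for the moment, N m; "finger_gap": finger opening in m.
Only numpy, scipy, OpenCV 4.12 (cv2) and the standard library are available. Lean on these libraries where they do the work, as an engineer would, in place of code of your own. Each camera call takes 0.05 s, during which the arm holds its last target.

### The job

Load the aluminium kit tray while it stands out of the dock: lay the dark wooden lamp foot on its floor, pushed square and flush into the corner at the end away from the handle, on the side without spindles (long side along the tray's long side, touching both rims), and stand every pale wooden sleeve that is on the bench over a spindle of its own, down on the tray's floor. Then slide the loaded tray, handle last, under the lips of the dock until it is fully home against the end stop, with foot and sleeves still in place, and let go. Do not disturb the tape roll, the pliers or the pen cup.

Things in the scene. Friction and masses are not known exactly. Their poses are not given: they have to be found in the camera images.
- tray: Loose aluminium tray, 0.4 kg, flat on the bench. Origin: centre of underside; x to the leading end, z up. 220 long (x), 208 wide (y) over the flanges, 18 high. Floor 4 thick, 212 x 180 inside; rims 4 thick, tops at z = 18. On both long sides a flange (4 thick, top at z = 18) sticks out 10 from the rim, to y = +-104. Four spindles at y = -50. Slides on the bench when pushed or drawn by its handle.
- tray_handle (a point): Middle of the tray's handle, a wooden bar sticking out of the tray's -x end: 80 long (tray x = -190 to -110), 16 wide (y), 16 high (z = 18 to 34). This point is at tray x = -150, y = 0, z = 26. Axes as the tray's.
- spindle0 (a point): Centre of the top of upright steel spindle 0 of the tray: diameter 17, the last 10 tapering to 8, top 50 above the tray floor; at tray x = -81, y = -50, z = 54. Axes as the tray's.
- spindle1 (a point): Centre of the top of upright steel spindle 1 of the tray: diameter 17, the last 10 tapering to 8, top 50 above the tray floor; at tray x = -27, y = -50, z = 54. Axes as the tray's.
- spindle2 (a point): Centre of the top of upright steel spindle 2 of the tray: diameter 17, the last 10 tapering to 8, top 50 above the tray floor; at tray x = 27, y = -50, z = 54. Axes as the tray's.
- spindle3 (a point): Centre of the top of upright steel spindle 3 of the tray: diameter 17, the last 10 tapering to 8, top 50 above the tray floor; at tray x = 81, y = -50, z = 54. Axes as the tray's.
- tray_corner (a point): The corner for the foot, on the tray's floor where the two rims' inner faces meet: tray x = 106, y = 90, z = 4; axes as the tray's. With the foot flush here its origin is at tray x = 56, y = 65, z = 4.
- foot: Loose dark wooden lamp foot, a flat block 100 (x) by 50 (y) by 25 high with a brass dot in the middle of its top, 0.1 kg. Origin: centre of its underside. It is the same either way round.
- sleeve0: Loose pale wooden sleeve (tube) standing upright on the bench: outer diameter 44, bore 26 right through, 60 high, 0.05 kg. Origin: centre of its lower end, z along its axis. May be absent.
- sleeve1: Loose pale wooden sleeve (tube) standing upright on the bench: outer diameter 44, bore 26 right through, 60 high, 0.05 kg. Origin: centre of its lower end, z along its axis. May be absent.
- sleeve2: Loose pale wooden sleeve (tube) standing upright on the bench: outer diameter 44, bore 26 right through, 60 high, 0.05 kg. Origin: centre of its lower end, z along its axis. May be absent.
- sleeve3: Loose pale wooden sleeve (tube) standing upright on the bench: outer diameter 44, bore 26 right through, 60 high, 0.05 kg. Origin: centre of its lower end, z along its axis. May be absent.
- dock: Fixed plywood tray dock, no floor, open on top and at its mouth. Origin: centre of the mouth at bench level; x the way in. Side walls 30 high, 214 apart from x = 30 on, flaring to 236 at x = 0; end stop's face at x = 165. From x = 30 a steel lip over each side (underside z = 24, inner edge y = +-97); the tray's flanges pass under. Tray home: its origin at x = 55, y = 0, its x along the dock's.
- tape: Bystander: loose blue tape roll lying flat, outer diameter 96, 24 high. Origin: centre of its underside. Leave alone.
- pliers: Bystander: loose pliers with red and black grips, about 160 long, 12 high, jaws to +x. Origin near their pivot, on the bench. Leave alone.
- pencup: Bystander: reddish pen cup, diameter 68, 85 high, pens to about 165. Origin: centre of its underside. Leave alone.
Things that resemble listed ones, but are neither listed nor needed, are in the scene too. What is shaped like the sleeve2 but orange or turquoise is not meant.

How it is judged:
By the outcome, as a careful person would: the job done as asked, in the order asked, and still so for the second after the job is handed in, with the robot touching nothing.
Of sleeve0, sleeve1, sleeve2, sleeve3 only 2 to 4 are there at a start; the rules pass over those that are not, and their reading is None.
At some moment in a run one of foot, sleeve0, sleeve1, sleeve2, sleeve3 may be knocked a few centimetres aside while the robot is not near it.
It also fails if it takes over 210 s, if anything falls off the work surface, if the arm or the gripper's body presses on something with over 40 N, if the wrist force passes 120 N, or if a joint passes its speed limit or range.

## Working session

There is one attempt and no reset: what is moved stays moved. The work goes in short steps, Python scripts to look and compute and a tool call to move; the robot and the scene stay as the last step left them, time stands still between calls to the robot, and variables do not carry over. Pictures are saved under pics/ and viewed, and the job is handed in when it is done.

Besides the shell and the picture viewer there is one more tool, called after "Request:" as a command line: name --argument value ..., lists and objects as JSON in quotes. arm_command: Moves the arm, as the interface text tells. Its arguments: {"type":"object","properties":{"rows":{"type":"array"},"newtons":{"type":"number"}},"required":["rows"]}

```bash
ls; mkdir -p pics
python3 - <<'E'
from workcell import manip, imaging
import cv2,numpy as np
print(manip.state())
for n in("scene","top"):
    d=imaging.get_image(n); np.savez('/tmp/%s.npz'%n,**d)
    cv2.imwrite('pics/%s0.png'%n,d["image"][:,:,::-1]); print(d["intrinsics"],d["cam_to_world"])
E
```

```text
pics
{'clock': 0.0, 'qpos': array([-1.29211516e+00,  3.59477256e-01,  1.51145507e+00,  1.16965971e-06,
        1.27251403e+00, -1.15094572e-01]), 'dq': array([ 3.76993255e-05, -8.05413849e-04, -1.68054084e-03,  1.12999192e-03,
       -1.06406540e-03,  9.62614157e-04]), 'joint_efforts': array([ 9.17828547e-04, -5.27619195e+01, -2.78617001e+01, -6.07976449e-05,
        1.32235175e-02, -2.43537500e-06]), 'eef_pos': array([ 0.23001724, -0.55343235,  0.24446148]), 'ee_rot': array([-3.13975134e+00, -2.13990430e-04,  3.93775193e-01]), 'force': array([-1.0711971 ,  0.37614504,  0.38098563]), 'wrist_torque': array([0.01316198, 0.05462946, 0.04779314]), 'finger_gap': 0.08515169143518}
[[429.24498666   0.         316.86790991]
 [  0.         429.24498666 199.67041787]
 [  0.           0.           1.        ]] [[-0.61629979  0.658015   -0.43265554  1.12050179]
 [ 0.78737838  0.52497595 -0.32316488  0.36843771]
 [ 0.01448642 -0.53983007 -0.84164936  1.05154216]
 [ 0.          0.          0.          1.        ]]
[[414.34419936   0.         318.24422233]
 [  0.         414.34419936 198.41990763]
 [  0.           0.           1.        ]] [[-0.0102563  -0.98989916  0.14140177  0.4600997 ]
 [-0.99982277  0.01238458  0.01417946  0.00439669]
 [-0.01578744 -0.14123128 -0.98985074  1.05852026]
 [ 0.          0.          0.          1.        ]]
```

View pics/scene0.png

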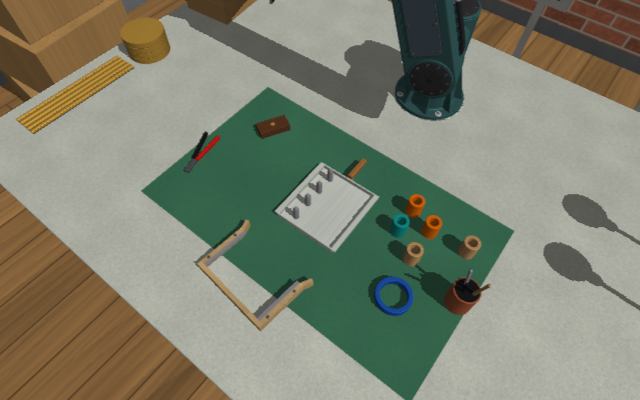

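View pics/top0.png

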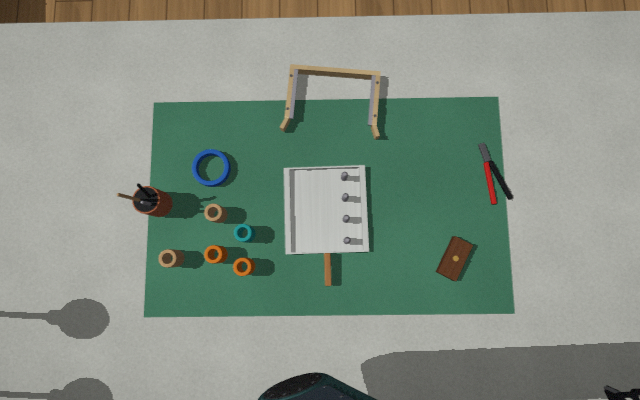

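```bash
cat > h.py <<'E'
from workcell import manip, imaging
import cv2,numpy as np
def grab(n,tag=None):
    d=imaging.get_image(n)
    if tag: cv2.imwrite(f'pics/{tag}.png',d["image"][:,:,::-1])
    return d
def px2w(d,u,v,z):
    K,T=d["intrinsics"],d["cam_to_world"]
    r=T[:3,:3]@np.linalg.solve(K,[u,v,1.]); o=T[:3,3]
    return o+r*(z-o[2])/r[2]
def w2px(d,p):
    K,T=d["intrinsics"],d["cam_to_world"]
    c=T[:3,:3].T@(np.array(p)-T[:3,3]); q=K@c; return q[:2]/q[2]
def cloud(d):
    K,T=d["intrinsics"],d["cam_to_world"]; Z=d["range_z"]
    v,u=np.mgrid[:400,:640]
    P=np.stack([(u-K[0,2])/K[0,0]*Z,(v-K[1,2])/K[1,1]*Z,Z],-1)
    return P@T[:3,:3].T+T[:3,3]
def crop(d,u0,v0,u1,v1,s,tag):
    im=d["image"][v0:v1,u0:u1,::-1]
    cv2.imwrite(f'pics/{tag}.png',cv2.resize(im,None,fx=s,fy=s,interpolation=cv2.INTER_CUBIC))
def sel(n): return dict(np.load(f'/tmp/{n}.npz'))
def ring(d,u,v,R=0.03,zt=0.06):
    """sleeve centre from its top-face cloud near pixel"""
    C=cloud(d);c=px2w(d,u,v,zt)
    m=(np.hypot(C[...,0]-c[0],C[...,1]-c[1])<R+0.012)&(abs(C[...,2]-zt)<0.006)&(d["range_z"]>0)
    P=C[m][:,:2].astype(np.float32); (cx,cy),r=cv2.minEnclosingCircle(P)
    return cx,cy,r,len(P),np.median(C[m][:,2])
E
python3 - <<'E'
from h import *
d=sel('top')
crop(d,270,150,400,300,5,'c_tray'); crop(d,120,170,280,290,5,'c_sl'); crop(d,270,55,400,145,6,'c_dock'); crop(d,420,130,520,290,4,'c_foot')
for u,v in((214,213),(168,258)): print(ring(d,u,v))
s=sel('scene')
for u,v in((415,248),(472,242)): print(ring(s,u,v))
crop(s,380,180,500,330,4,'c_sl2')
E
```

```text
(0.5726438760757446, 0.27600327134132385, 0.022518649697303772, 170, np.float64(0.06003155008382205))
(0.463398277759552, 0.38220667839050293, 0.022448040544986725, 186, np.float64(0.060022324879344946))
(0.5724578499794006, 0.2764190435409546, 0.022818006575107574, 156, np.float64(0.059833228481137646))
(0.46312493085861206, 0.38423749804496765, 0.023101648315787315, 160, np.float64(0.05994632426378188))
```

View pics/c_tray.png

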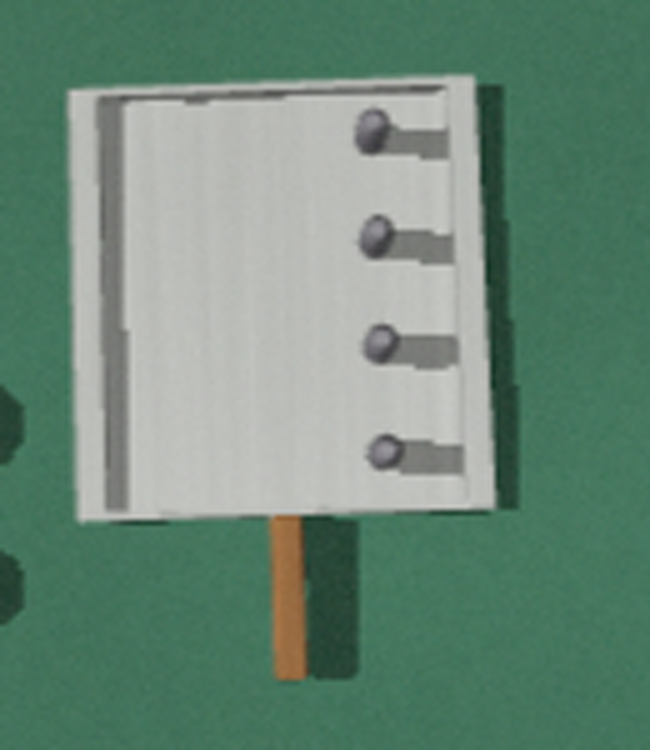

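View pics/c_sl.png

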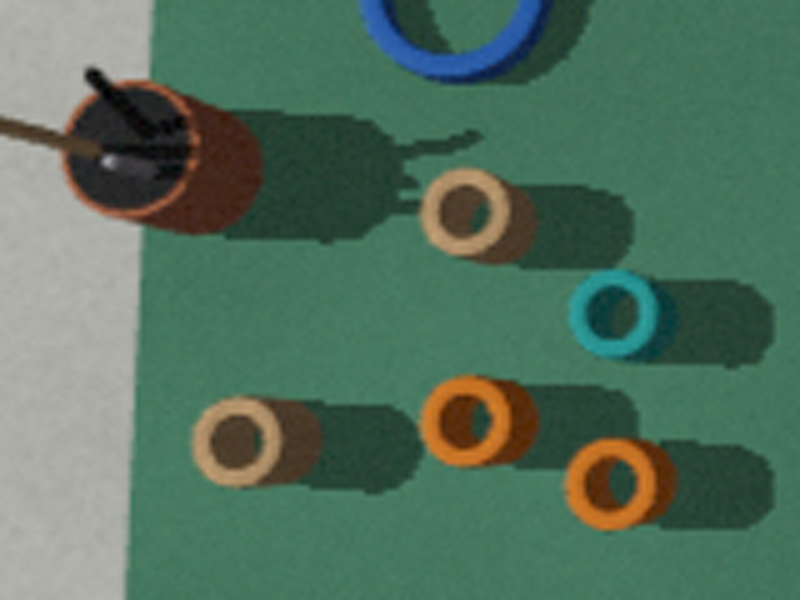

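View pics/c_dock.png

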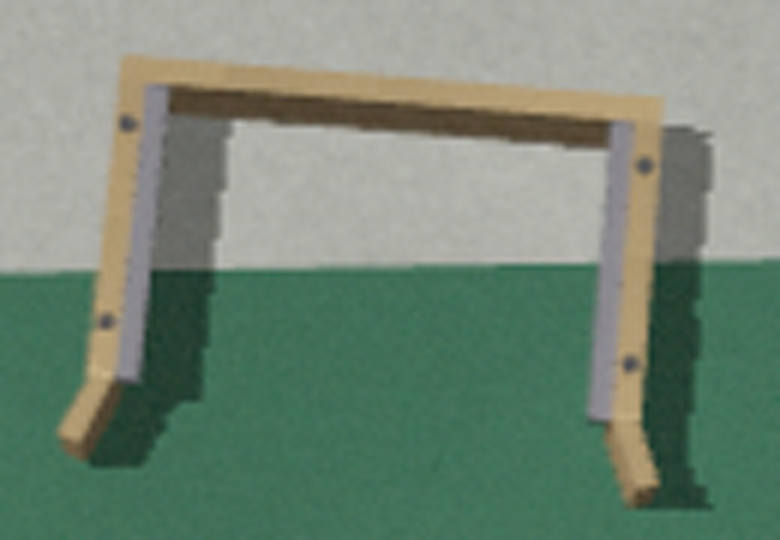

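View pics/c_foot.png

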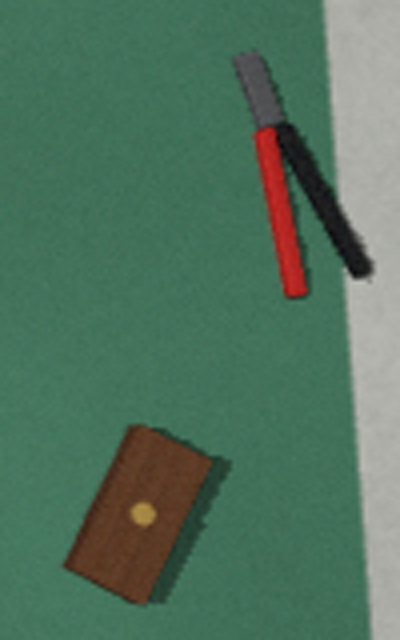

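View pics/c_sl2.png

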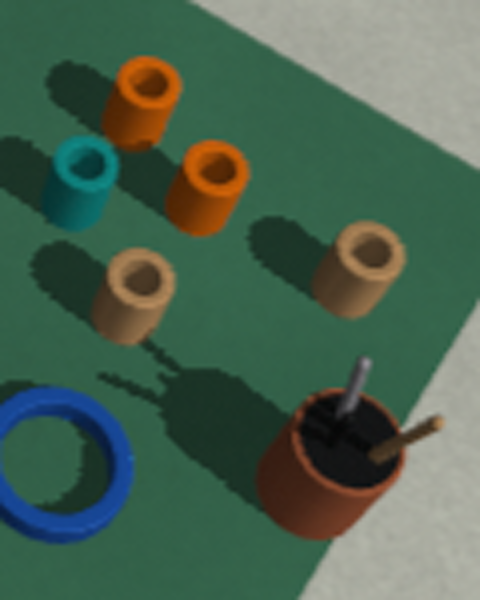

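```bash
cat >> h.py <<'E'
def fit(local,world):
    """planar rigid fit -> x,y,yaw,residual"""
    a=np.array(local,float);b=np.array(world,float)[:,:2]
    A=a-a.mean(0);B=b-b.mean(0)
    th=np.arctan2((A[:,0]*B[:,1]-A[:,1]*B[:,0]).sum(),(A*B).sum())
    R=np.array([[np.cos(th),-np.sin(th)],[np.sin(th),np.cos(th)]])
    t=b.mean(0)-R@a.mean(0)
    return t[0],t[1],th,np.hypot(*(a@R.T+t-b).T)*1000
def cp(d,u0,v0,s,u,v,z): return px2w(d,(u+.5)/s-.5+u0,(v+.5)/s-.5+v0,z)
E
python3 - <<'E'
from h import *
np.set_printoptions(precision=4,suppress=True)
d=sel('top')
W=[cp(d,270,150,5,u,v,.018) for u,v in((69,90),(474,75),(495,508),(79,521))]
print('tray',fit([(.11,.104),(.11,-.104),(-.11,-.104),(-.11,.104)],W))
for u,v in((288,515),(290,680)): print('handle',cp(d,270,150,5,u,v,.034))
for u,v in((372,128),(377,234),(381,341),(386,449)): print('sp',cp(d,270,150,5,u,v,.052))
W=[cp(d,420,130,4,u,v,.025) for u,v in((138,425),(215,460),(147,604),(65,566))]
print('foot',fit([(.05,.025),(.05,-.025),(-.05,-.025),(-.05,.025)],W), cp(d,420,130,4,143,514,.025))
# dock: lip inner front corners, lip edges z~.026?, wall top outer corners
C=cloud(d)
for u,v in((292,110),(290,85),(373,115),(375,90),(335,70),(340,73)): print(u,v,C[v,u])
for u,v in((140,380),(588,420),(165,88),(612,122)): print('lip',cp(d,270,55,6,u,v,.027))
for u,v in((121,380),(607,420)): print('lip outer/wall start',cp(d,270,55,6,u,v,.03))
for u,v in((167,88),(612,122),(122,56),(663,98)): print('stop',cp(d,270,55,6,u,v,.03))
E
```

```text
tray (np.float64(0.5823753634657823), np.float64(0.0015290843572484496), np.float64(0.022604520516822636), array([0.207 , 0.1297, 0.3903, 0.4979]))
handle [ 0.472  -0.0015  0.034 ]
handle [ 0.3927 -0.0014  0.034 ]
sp [ 0.6611 -0.0454  0.052 ]
sp [ 0.6081 -0.0469  0.052 ]
sp [ 0.5554 -0.0478  0.052 ]
sp [ 0.503  -0.0492  0.052 ]
foot (np.float64(0.4558123154411764), np.float64(-0.3151808078188111), np.float64(-0.49536448617652434), array([1.9565, 1.2416, 2.3855, 2.6319])) [ 0.4554 -0.3162  0.025 ]
292 110 [0.8391 0.0847 0.0299]
290 85 [0.9073 0.0899 0.0299]
373 115 [ 0.8218 -0.124   0.0315]
375 90 [ 0.8886 -0.1309  0.0328]
335 70 [ 0.9449 -0.0282  0.0336]
340 73 [ 0.9414 -0.0416  0.0228]
lip [0.8188 0.0826 0.027 ]
lip [ 0.798  -0.1099  0.027 ]
lip [0.9519 0.0714 0.027 ]
lip [ 0.9327 -0.124   0.027 ]
lip outer/wall start [0.8179 0.0906 0.03  ]
lip outer/wall start [ 0.7968 -0.1177  0.03  ]
stop [0.9504 0.0703 0.03  ]
stop [ 0.9313 -0.1236  0.03  ]
stop [0.9656 0.09   0.03  ]
stop [ 0.942  -0.1461  0.03  ]
```

```bash
cat >> h.py <<'E'
from scipy.spatial.transform import Rotation
def rect(d,c,z,r=.08,tol=.004):
    C=cloud(d);m=(np.hypot(C[...,0]-c[0],C[...,1]-c[1])<r)&(abs(C[...,2]-z)<tol)&(d["range_z"]>0)
    P=C[m][:,:2]; (cx,cy),(w,h),a=cv2.minAreaRect((P*1000).astype(np.float32))
    a=np.radians(a)+(np.pi/2 if h>w else 0); a=(a+np.pi/2)%np.pi-np.pi/2
    return cx/1000,cy/1000,w,h,a,len(P)
def plan(x,y,z,yaw=None):
    s=manip.state();R=Rotation.from_euler('xyz',s["ee_rot"]).as_matrix()
    v=R.T@(np.array([x,y,z])-s["eef_pos"])/.3
    t=0
    if yaw is not None:
        t=((s["ee_rot"][2]-yaw+np.pi/2)%np.pi-np.pi/2)/np.pi
    n=max(np.linalg.norm(v)*300/41.7, abs(t)*180/7.16)
    print('shift',np.round(v,4),'turn',round(t,4),'rows>=',round(n,1), 'eef',np.round(s["eef_pos"],4),'yaw',round(s["ee_rot"][2],4),'gap',round(s["finger_gap"],4),'t',round(s["clock"],1))
E
python3 - <<'E'
from h import *
for n in('top','scene'):
    print(n,rect(sel(n),(.4556,-.3155),.025))
x,y=.456,-.3155
plan(x,y,.1,-.47)
E
```

```text
top (0.4551828308105469, -0.3160374450683594, 51.38720703125, 99.25765228271484, np.float64(-0.49089549030726154), 815)
scene (0.45533978271484377, -0.31559185791015626, 54.16875457763672, 100.66360473632812, np.float64(-0.45754645503090785), 355)
shift [ 0.9998 -0.4428  0.4827] turn 0.275 rows>= 8.6 eef [ 0.23   -0.5535  0.2445] yaw 0.3938 gap 0.0853 t 0.1
```

Request:
arm_command --rows '[[[0,0.9998,-0.443,0.48,0.275],[0,0.9998,-0.443,0.48,0.275],[0,0.9998,-0.443,0.48,0.275],[0,0.9998,-0.443,0.48,0.275],[0,0.9998,-0.443,0.48,0.275],[0,0.9998,-0.443,0.48,0.275],[0,0.9998,-0.443,0.48,0.275],[0,0.9998,-0.443,0.48,0.275],[0,0.9998,-0.443,0.48,0.275],[0,0.9998,-0.443,0.48,0.275],[0,0.9998,-0.443,0.48,0.275],[0,0.9998,-0.443,0.48,0.275]]]' --newtons 30

```text
clock: 1.1
eef_pos: [0.4558, -0.3157, 0.1008]
ee_rot: [-3.141, 0.002, -0.469]
force: [0.1, -0.2, -0.3]
finger_gap: 0.0851
```

Run:
```python
from h import *
plan(.4553,-.3158,.019,-.475)
d=grab('scene'); crop(d,220,60,340,180,5,'f1')
```

```text
shift [-0.0008  0.0014  0.2726] turn 0.0019 rows>= 2.0 eef [ 0.4558 -0.3157  0.1008] yaw -0.4691 gap 0.0851 t 1.1
```

View pics/f1.png

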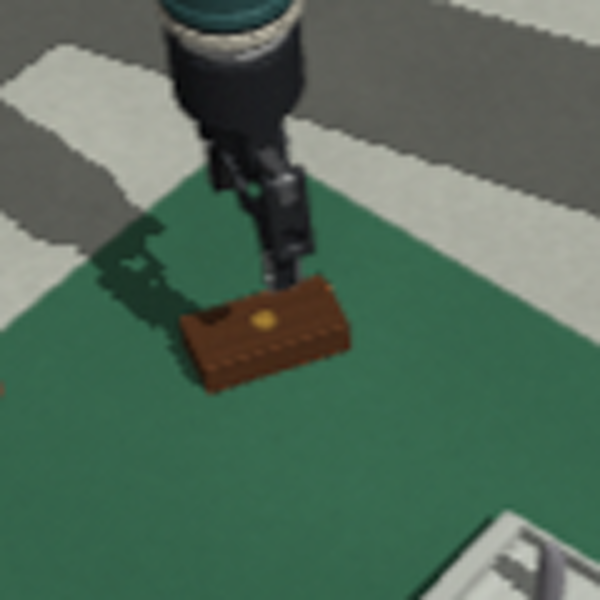

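Request:
arm_command --rows '[[[0,0,0,0.09,0.002],[0,0,0,0.18,0.002],[0,0,0,0.24,0.002],[0,0,0,0.27,0.002],[0,0,0,0.27,0.002],[0,0,0,0.27,0.002]]]'

```text
clock: 1.65
eef_pos: [0.4554, -0.3173, 0.0206]
ee_rot: [-3.141, 0.0, -0.478]
force: [-0.2, -0.2, 0.5]
finger_gap: 0.0856
```

Request:
arm_command --rows '[[[0.6,0,0,0,0],[0.6,0,0,0,0],[0.6,0,0,0,0],[0.6,0,0,0,0],[0.6,0,0,0,0],[0.6,0,0,0,0],[0.6,0,0,0,0],[0.6,0,0,0,0],[0.6,0,0,0,0],[0.6,0,0,0,0]]]'

```text
clock: 2.48
eef_pos: [0.4561, -0.318, 0.0219]
ee_rot: [3.141, -0.002, -0.478]
force: [0.3, -0.5, 4.8]
finger_gap: 0.0493
```

Request:
arm_command --rows '[[[0.6,0,0,-0.1,0],[0.6,0,0,-0.2,0],[0.6,0,0,-0.3,0],[0.6,0,0,-0.4,0],[0.6,0,0,-0.4,0]]]'

```text
clock: 2.9
eef_pos: [0.459, -0.3203, 0.1481]
ee_rot: [3.139, -0.012, -0.477]
force: [0.4, -0.6, -0.9]
finger_gap: 0.0491
```

```bash
cat >> h.py <<'E'
TRAY=(.5824,.0015,.0226)
def tw(x,y,tr=None):
    a,b,t=tr or TRAY; c,s=np.cos(t),np.sin(t); return a+c*x-s*y, b+s*x+c*y
E
python3 - <<'E'
from h import *
print(manip.state()["force"])
plan(*tw(.042,.038),.13,.0226)
plan(*tw(-.04,-.038),.13,.0226)
d=grab('scene'); crop(d,200,60,400,220,4,'f2')
E
```

```text
[ 0.36923986 -0.59839407 -0.86136189]
shift [-0.0661 -1.3203  0.0557] turn -0.1592 rows>= 9.5 eef [ 0.459  -0.3203  0.1481] yaw -0.4774 gap 0.0491 t 2.9
shift [-0.1845 -0.967   0.0553] turn -0.1592 rows>= 7.1 eef [ 0.459  -0.3203  0.1481] yaw -0.4774 gap 0.0491 t 2.9
```

View pics/f2.png

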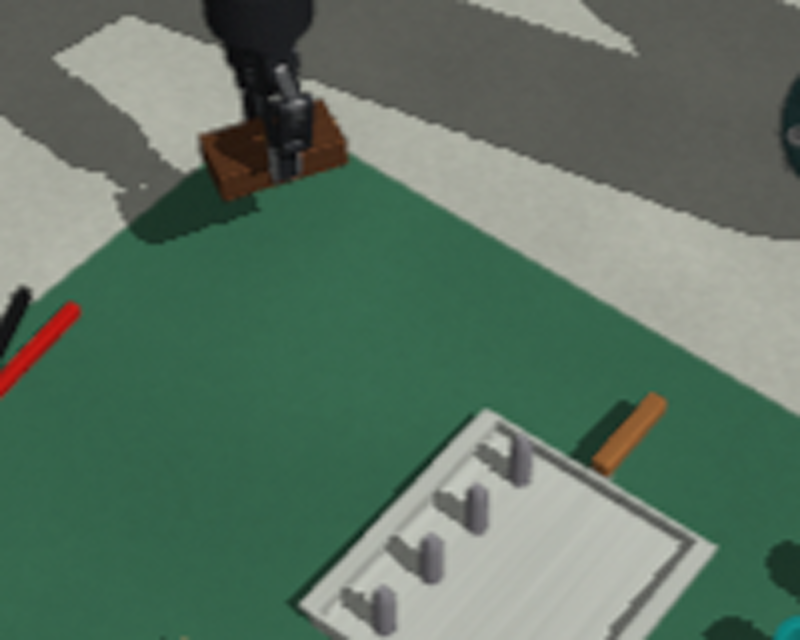

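Request:
arm_command --rows '[[[0.6,-0.18,-0.967,0.0,-0.159],[0.6,-0.18,-0.967,0.0,-0.159],[0.6,-0.18,-0.967,0.0,-0.159],[0.6,-0.18,-0.967,0.0,-0.159],[0.6,-0.18,-0.967,0.0,-0.159],[0.6,-0.18,-0.967,0.0,-0.159],[0.6,-0.18,-0.967,0.0,-0.159],[0.6,-0.18,-0.967,0.0,-0.159],[0.6,-0.18,-0.967,0.0,-0.159],[0.6,-0.18,-0.967,0.0,-0.159]]]'

```text
clock: 3.78
eef_pos: [0.5426, -0.0369, 0.1436]
ee_rot: [3.135, -0.005, 0.024]
force: [0.1, -0.6, -1.2]
finger_gap: 0.0494
```

Run:
```python
from h import *
plan(*tw(.042,.038),.08,.0226)
```

```text
shift [ 0.2747 -0.2526  0.2119] turn 0.0003 rows>= 3.1 eef [ 0.5426 -0.0369  0.1436] yaw 0.0237 gap 0.0494 t 3.8
```

Request:
arm_command --rows '[[[0.6,0.14,-0.13,0.0,0],[0.6,0.275,-0.253,0.05,0],[0.6,0.275,-0.253,0.15,0],[0.6,0.275,-0.253,0.212,0],[0.6,0.275,-0.253,0.212,0],[0.6,0.275,-0.253,0.212,0],[0.6,0.275,-0.253,0.212,0]]]'

```text
clock: 4.37
eef_pos: [0.623, 0.0388, 0.0804]
ee_rot: [3.135, -0.004, 0.022]
force: [0.3, 0.2, -0.4]
finger_gap: 0.0491
```

Run:
```python
from h import *
plan(*tw(.042,.038),.0265,.0226)
d=grab('top'); crop(d,270,150,400,270,6,'f3')
C=cloud(d)
```

```text
shift [ 0.0012 -0.0067  0.1798] turn -0.0002 rows>= 1.3 eef [0.623  0.0388 0.0804] yaw 0.0219 gap 0.0491 t 4.4
```

View pics/f3.png

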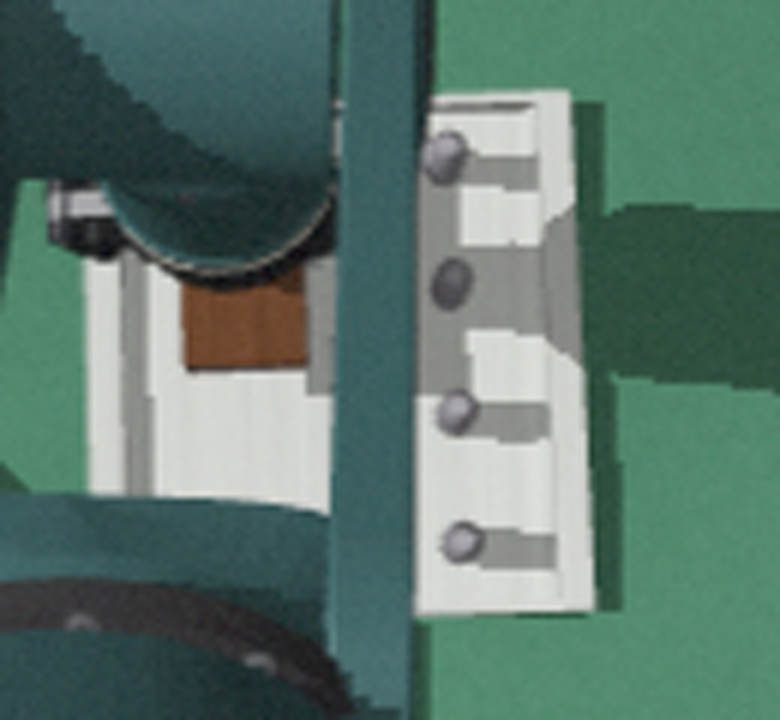

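Request:
arm_command --rows '[[[0.6,0,0,0.09,0],[0.6,0,0,0.14,0],[0.6,0,0,0.165,0],[0.6,0,0,0.172,0],[0.6,0,0,0.178,0],[0.6,0,0,0.178,0],[0.6,0,0,0.178,0]]]'

```text
clock: 5.0
eef_pos: [0.6248, 0.0384, 0.0289]
ee_rot: [3.134, -0.008, 0.022]
force: [-0.5, 1.1, -1.8]
finger_gap: 0.0491
```

Request:
arm_command --rows '[[[0.6,0,0,0.006,0],[0.6,0,0,0.01,0],[0.6,0,0,0.01,0],[0.6,0,0,0.01,0]]]'

```text
clock: 5.33
eef_pos: [0.6252, 0.0384, 0.0263]
ee_rot: [3.134, -0.009, 0.022]
force: [0.4, -0.1, 0.2]
finger_gap: 0.0494
```

Request:
arm_command --rows '[[[0.6,0.02,0,0.003,0],[0.6,0.03,0,0.003,0],[0.6,0.036,0,0.003,0],[0.6,0.04,0,0.003,0],[0.6,0.04,0,0.003,0]]]'

```text
clock: 5.75
eef_pos: [0.6365, 0.0388, 0.026]
ee_rot: [3.134, -0.007, 0.022]
force: [-3.9, -0.3, 6.9]
finger_gap: 0.0495
```

Request:
arm_command --rows '[[[0.25,0,0,0,0],[0.25,0,0,0,0],[0.25,0,0,0,0],[0.25,0,0,0,0],[0.25,0,0,-0.1,0],[0.25,0,0,-0.2,0],[0.25,0,0,-0.3,0],[0.25,0,0,-0.35,0],[0.25,0,0,-0.35,0]]]'

```text
clock: 6.5
eef_pos: [0.6388, 0.0395, 0.1353]
ee_rot: [3.134, -0.015, 0.022]
force: [-0.1, 0.2, 0.7]
finger_gap: 0.0642
```

Run:
```python
from h import *
d=grab('scene'); crop(d,240,140,400,260,5,'f4')
plan(.52,-.06,.15)
```

```text
shift [-0.3982  0.3233 -0.0582] turn 0 rows>= 3.7 eef [0.6375 0.0395 0.1332] yaw 0.0222 gap 0.0641 t 6.5
```

View pics/f4.png

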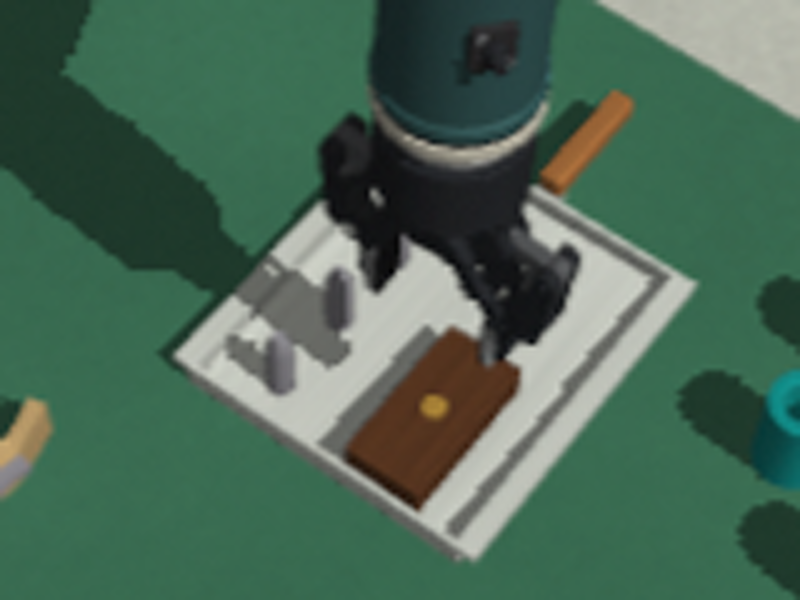

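Run:
```python
from h import *
plan(*tw(.056,-.014),.0265,.0226)
```

```text
shift [-0.0039  0.1664  0.357 ] turn -0.0001 rows>= 2.8 eef [0.6375 0.0395 0.1332] yaw 0.0222 gap 0.0641 t 6.5
```

Request:
arm_command --rows '[[[1,-0.004,0.1,0,0],[1,-0.004,0.166,0,0],[1,-0.004,0.166,0,0],[1,-0.004,0.166,0,0],[1,-0.004,0.166,0,0],[1,-0.004,0.166,0,0],[1,-0.004,0.166,0.1,0],[1,-0.004,0.166,0.2,0],[1,-0.004,0.166,0.3,0],[1,-0.004,0.166,0.35,0],[1,-0.004,0.166,0.354,0],[1,-0.004,0.166,0.354,0]]]'

```text
clock: 7.55
eef_pos: [0.6376, -0.0102, 0.0262]
ee_rot: [3.135, -0.009, 0.023]
force: [0.2, 0.4, 1.3]
finger_gap: -0.0001
```

Run:
```python
from h import *
d=grab('scene'); crop(d,240,140,400,260,5,'f5')
plan(*tw(.056,.020),.0265,.0226)
```

```text
shift [-0.0005 -0.1108  0.0026] turn 0.0001 rows>= 0.8 eef [ 0.6388 -0.0105  0.0275] yaw 0.0229 gap 0.0003 t 7.6
```

View pics/f5.png

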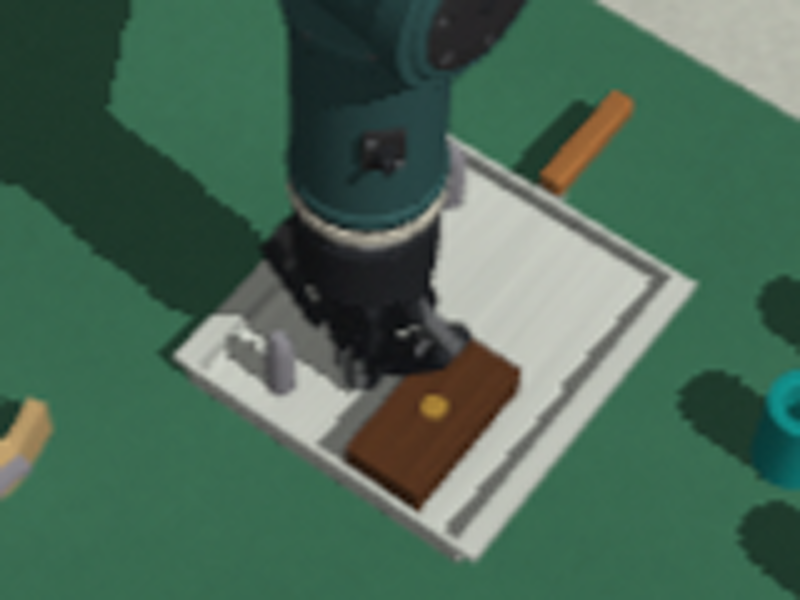

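Request:
arm_command --rows '[[[1,0,-0.012,0,0],[1,0,-0.024,0,0],[1,0,-0.036,0,0],[1,0,-0.048,0,0],[1,0,-0.06,0,0],[1,0,-0.07,0,0],[1,0,-0.08,0,0],[1,0,-0.09,0,0],[1,0,-0.1,0,0],[1,0,-0.11,0,0],[1,0,-0.11,0,0]]]'

```text
clock: 8.52
eef_pos: [0.638, 0.0232, 0.0272]
ee_rot: [3.135, -0.011, 0.023]
force: [0.4, 0.6, -0.5]
finger_gap: 0.0002
```

Run:
```python
from h import *
d=grab('scene'); crop(d,240,140,400,260,5,'f6')
plan(*tw(.056,.020),.0265,.0226); print(manip.state()['force'])
```

```text
shift [-0.0001  0.0008  0.0022] turn 0.0002 rows>= 0.0 eef [0.638  0.023  0.0272] yaw 0.0232 gap -0.0 t 8.6
[-0.74749988 -0.24866426  0.30622488]
```

View pics/f6.png

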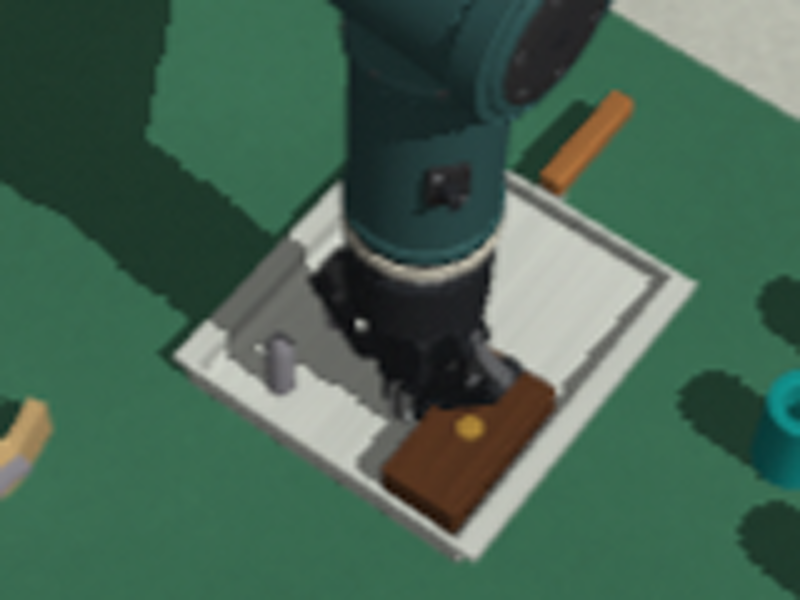

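Request:
arm_command --rows '[[[1,0,-0.004,0,0],[1,0,-0.008,0,0],[1,0,-0.012,0,0],[1,0,-0.016,0,0],[1,0,-0.02,0,0],[1,0,-0.02,0,0]]]'

```text
clock: 9.07
eef_pos: [0.6377, 0.0292, 0.0271]
ee_rot: [3.135, -0.011, 0.023]
force: [-0.8, 1.3, -0.1]
finger_gap: -0.0001
```

Run:
```python
from h import *
d=grab('scene'); crop(d,290,180,390,260,7,'f7')
```

```text
(no output)
```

View pics/f7.png

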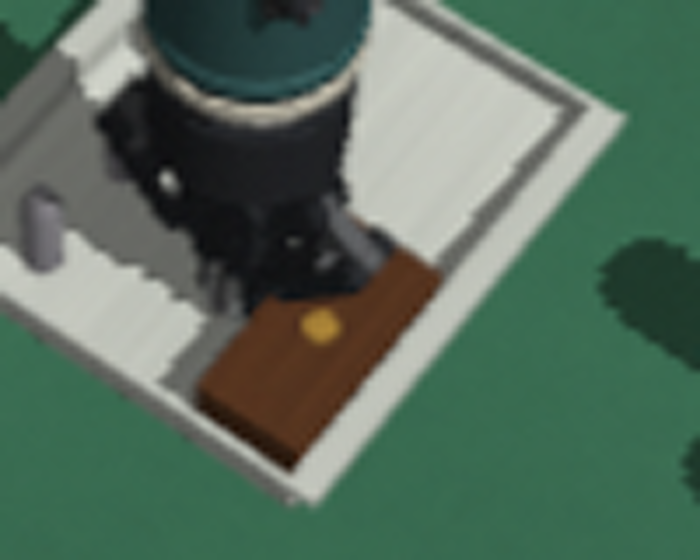

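Request:
arm_command --rows '[[[1,0,-0.004,0,0],[1,0,-0.008,0,0],[1,0,-0.012,0,0],[1,0,-0.012,0,0]]]'

```text
clock: 9.45
eef_pos: [0.6375, 0.0328, 0.0271]
ee_rot: [3.134, -0.011, 0.023]
force: [-1.1, -2.9, 0.6]
finger_gap: 0.0
```

Request:
arm_command --rows '[[[1,0,0.04,0,0],[1,0,0.06,-0.1,0],[1,0,0.06,-0.2,0],[1,-0.1,0.06,-0.25,0],[1,-0.25,0.0,-0.25,0],[1,-0.35,-0.05,-0.25,0],[1,-0.45,-0.1,-0.25,0],[1,-0.45,-0.1,-0.25,0],[1,-0.45,-0.1,-0.25,0]]]'

```text
clock: 10.2
eef_pos: [0.4989, 0.0605, 0.1004]
ee_rot: [3.135, -0.01, 0.024]
force: [1.1, 0.6, 0.1]
finger_gap: 0.0001
```

Run:
```python
from h import *
d=grab('top'); crop(d,270,150,400,260,6,'f8')
d=grab('scene'); crop(d,290,180,390,260,7,'f9')
```

```text
(no output)
```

View pics/f8.png

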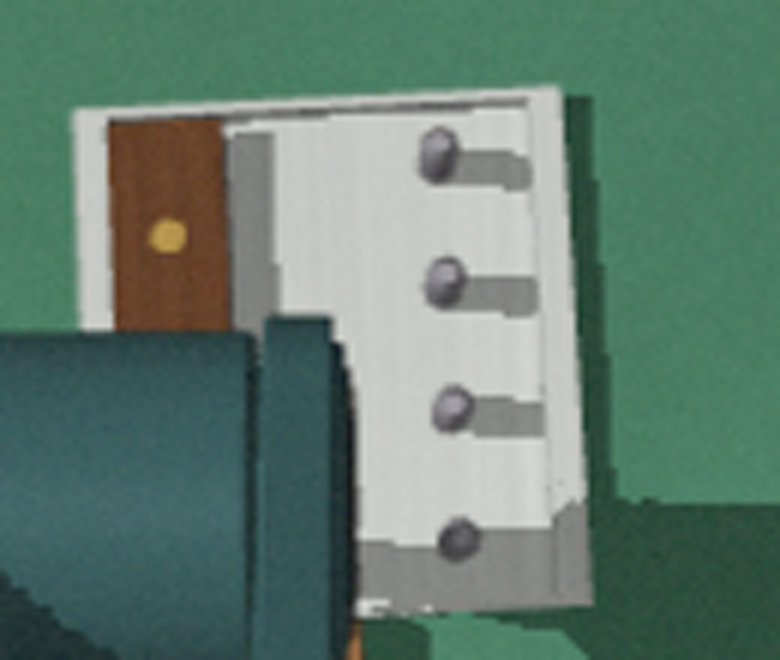

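View pics/f9.png

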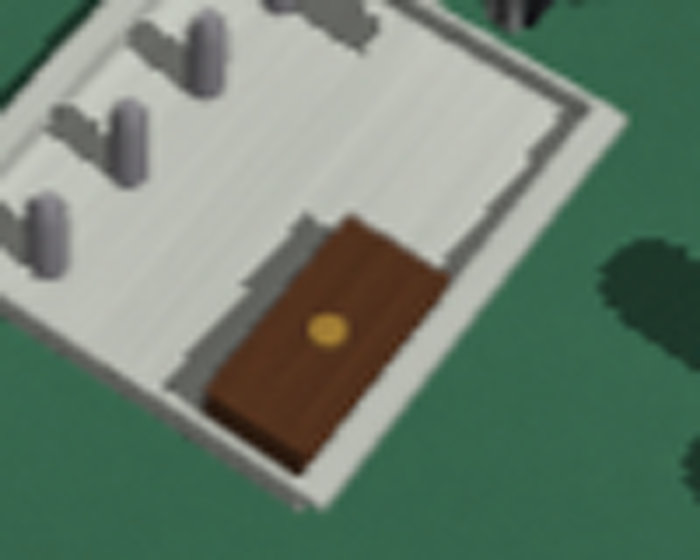

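Run:
```python
from h import *
plan(*tw(-.016,.063),.024,.0226)
```

```text
shift [ 0.2044 -0.0116  0.2589] turn 0.0002 rows>= 2.4 eef [0.5027 0.0598 0.1009] yaw 0.0233 gap 0.0001 t 10.3
```

Request:
arm_command --rows '[[[1,0.1,-0.01,0,0],[1,0.2,-0.01,0.05,0],[1,0.2,-0.01,0.12,0],[1,0.2,-0.01,0.2,0],[1,0.2,-0.01,0.25,0],[1,0.2,-0.01,0.25,0],[1,0.21,-0.01,0.25,0],[1,0.22,-0.01,0.25,0],[1,0.225,-0.01,0.25,0],[1,0.225,-0.01,0.25,0]]]'

```text
clock: 11.13
eef_pos: [0.5731, 0.0637, 0.0281]
ee_rot: [3.134, -0.017, 0.023]
force: [0.2, -0.3, 0.5]
finger_gap: -0.0003
```

Run:
```python
from h import *
d=grab('scene'); crop(d,290,180,390,260,7,'f10')
```

```text
(no output)
```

View pics/f10.png

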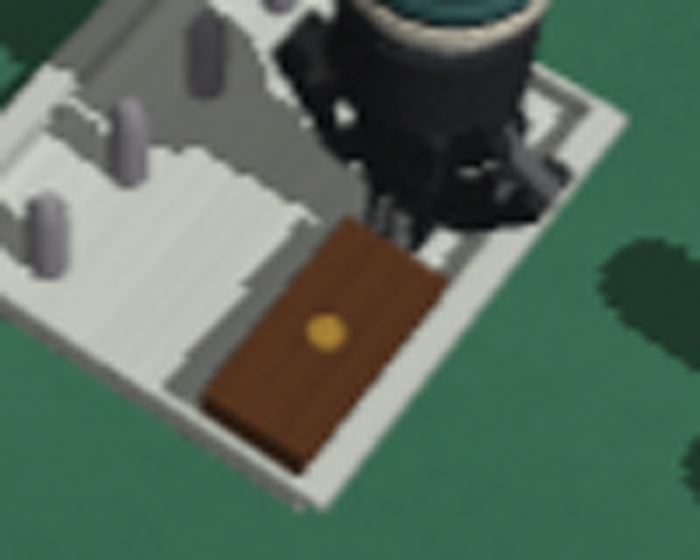

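Request:
arm_command --rows '[[[1,0.006,0,0,0],[1,0.01,0,0,0],[1,0.014,0,0,0],[1,0.018,0,0,0],[1,0.018,0,0,0]]]'

```text
clock: 11.6
eef_pos: [0.5771, 0.0639, 0.0279]
ee_rot: [3.134, -0.014, 0.023]
force: [-3.5, 0.1, 2.2]
finger_gap: 0.0
```

Request:
arm_command --rows '[[[1,0.004,0,0,0],[1,0.008,0,0,0],[1,0.01,0,0,0],[1,0.01,0,0,0]]]'

```text
clock: 11.93
eef_pos: [0.5803, 0.064, 0.0278]
ee_rot: [3.134, -0.015, 0.023]
force: [-2.1, -0.4, -0.8]
finger_gap: -0.0
```

Run:
```python
from h import *
d=grab('scene'); crop(d,290,180,390,260,7,'f11')
```

```text
(no output)
```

View pics/f11.png

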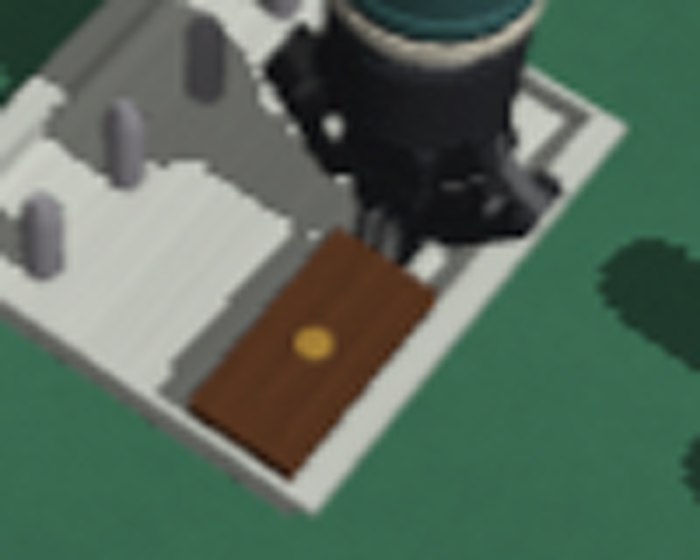

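Request:
arm_command --rows '[[[0.2,-0.03,0,0,0],[0.2,-0.05,0,-0.1,0],[0.2,-0.05,0,-0.2,0],[0.2,-0.05,0,-0.3,0],[0.2,-0.05,0,-0.4,0],[0.2,-0.05,0,-0.4,0]]]'

```text
clock: 12.48
eef_pos: [0.5679, 0.0646, 0.1536]
ee_rot: [3.134, -0.027, 0.023]
force: [1.0, 0.3, 0.0]
finger_gap: 0.0681
```

Run:
```python
from h import *
plan(.5725,.2762,.14,.52)
```

```text
shift [ 0.0308 -0.7052  0.041 ] turn -0.158 rows>= 5.1 eef [0.5679 0.0646 0.1536] yaw 0.0235 gap 0.0681 t 12.5
```

Request:
arm_command --rows '[[[0.2,0.03,-0.705,0.04,-0.158],[0.2,0.03,-0.705,0.04,-0.158],[0.2,0.03,-0.705,0.04,-0.158],[0.2,0.03,-0.705,0.04,-0.158],[0.2,0.03,-0.705,0.04,-0.158],[0.2,0.03,-0.705,0.04,-0.158],[0.2,0.03,-0.705,0.04,-0.158],[0.2,0.03,-0.705,0.04,-0.158]]]'

```text
clock: 13.15
eef_pos: [0.5719, 0.276, 0.1399]
ee_rot: [3.122, -0.02, 0.521]
force: [-0.0, -0.4, -0.0]
finger_gap: 0.0679
```

Run:
```python
from h import *
plan(.5725,.2762,.14,.52)
d=grab('top'); crop(d,270,150,400,270,6,'t1'); np.savez('/tmp/top1.npz',**d)
d=grab('scene'); print(ring(d,415,248)); grab('scene','s1')
```

```text
shift [ 0.002   0.0003 -0.0004] turn 0.0003 rows>= 0.0 eef [0.5719 0.276  0.1399] yaw 0.521 gap 0.0679 t 13.2
(0.5725916624069214, 0.2752825915813446, 0.02292020060122013, 151, np.float64(0.059750641087013))
```

View pics/t1.png

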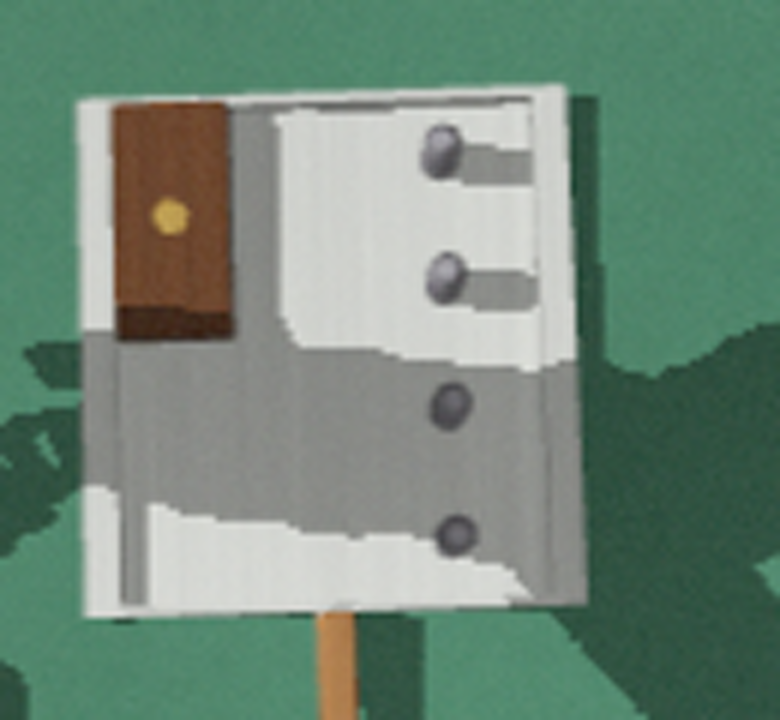

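View pics/s1.png

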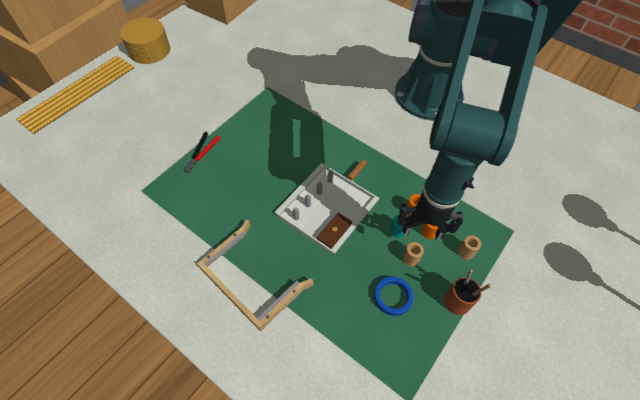

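Request:
arm_command --rows '[[[0.2,0,0,0.1,0],[0.2,0,0,0.2,0],[0.2,0,0,0.29,0],[0.2,0,0,0.335,0],[0.2,0,0,0.335,0],[0.2,0,0,0.335,0]]]'

```text
clock: 13.8
eef_pos: [0.5746, 0.2722, 0.0393]
ee_rot: [3.122, -0.018, 0.516]
force: [-0.5, 0.5, 0.1]
finger_gap: 0.0684
```

Request:
arm_command --rows '[[[0.7,0,0,0,0],[0.7,0,0,0,0],[0.7,0,0,0,0],[0.7,0,0,0,0],[0.7,0,0,0,0],[0.7,0,0,0,0],[0.7,0,0,0,0],[0.7,0,0,0,0]]]'

```text
clock: 14.47
eef_pos: [0.5761, 0.2723, 0.0412]
ee_rot: [3.121, -0.021, 0.517]
force: [0.0, -2.0, 7.7]
finger_gap: 0.0433
```

Run:
```python
from h import *
d=sel('top1')
W=[cp(d,270,150,6,u,v,.018) for u,v in((77,101),(566,85),(587,604),(85,617))]
print('tray',fit([(.11,.104),(.11,-.104),(-.11,-.104),(-.11,.104)],W))
d=grab('scene'); crop(d,380,170,500,290,5,'s2')
print(cp(d,270,150,6,171,216,.029))
```

```text
tray (np.float64(0.5851802509566394), np.float64(0.004206959448592389), np.float64(0.016366361990518392), array([0.72844707, 0.72701049, 0.14027019, 0.45108081]))
[ 0.5906336  -0.09641331  0.029     ]
```

View pics/s2.png

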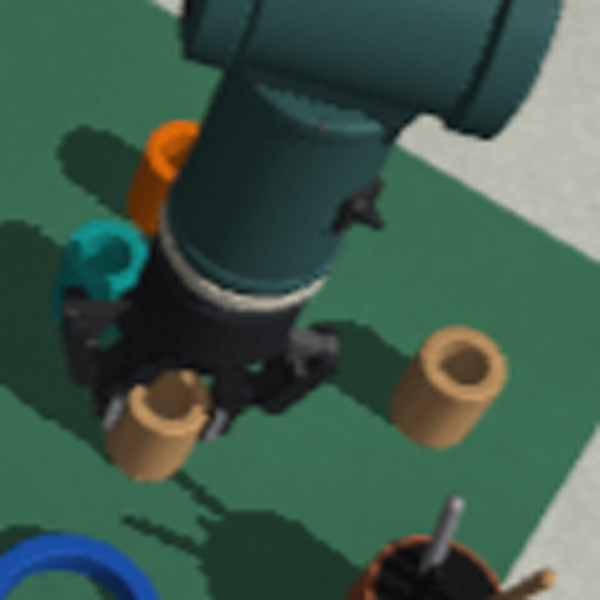

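Request:
arm_command --rows '[[[0.7,0,0,-0.06,0],[0.7,0,0,-0.15,0],[0.7,0,0,-0.25,0],[0.7,0,0,-0.35,0],[0.7,0,0,-0.42,0],[0.7,0,0,-0.42,0],[0.7,0,0,-0.42,0]]]'

```text
clock: 15.1
eef_pos: [0.5736, 0.2738, 0.1692]
ee_rot: [3.12, -0.025, 0.517]
force: [-0.5, 0.1, -1.1]
finger_gap: 0.0434
```

```bash
sed -i 's/^TRAY=.*/TRAY=(.5852,.0042,.0165)/' h.py
python3 - <<'E'
from h import *
d=grab('top'); crop(d,180,150,310,260,5,'t2')
plan(*tw(.027,-.05),.16,.0165)
plan(*tw(.027,.03),.16,.0165)
E
```

```text
shift [-0.4075  0.9899  0.0367] turn 0.1592 rows>= 7.7 eef [0.5724 0.2733 0.1675] yaw 0.5168 gap 0.0434 t 15.2
shift [-0.2796  0.7559  0.0346] turn 0.1592 rows>= 5.8 eef [0.5724 0.2733 0.1675] yaw 0.5168 gap 0.0434 t 15.2
```

View pics/t2.png

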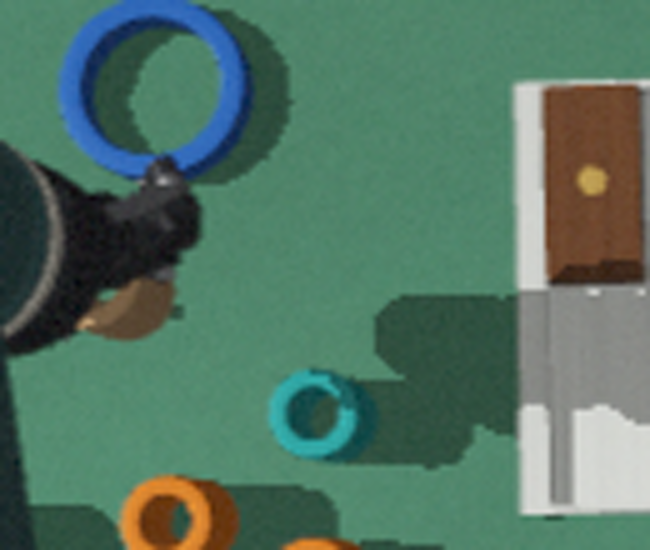

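Request:
arm_command --rows '[[[0.7,-0.4,0.99,0,0.159],[0.7,-0.4,0.99,0,0.159],[0.7,-0.4,0.99,0,0.159],[0.7,-0.4,0.99,0,0.159],[0.7,-0.4,0.99,0,0.159],[0.7,-0.4,0.99,0,0.159],[0.7,-0.4,0.99,0,0.159],[0.7,-0.4,0.99,0,0.159],[0.7,-0.4,0.99,0,0.159],[0.7,-0.4,0.99,0,0.159],[0.7,-0.4,0.99,0,0.159]]]'

```text
clock: 16.07
eef_pos: [0.6135, -0.0436, 0.1695]
ee_rot: [3.135, -0.026, 0.016]
force: [0.3, 0.3, 0.3]
finger_gap: 0.0434
```

Run:
```python
from h import *
print(manip.state()["ee_rot"])
plan(*tw(.0285,-.05),.12,.0165)
d=grab('scene'); crop(d,250,120,370,240,5,'t3')
```

```text
[ 3.13505823 -0.02598321  0.01645819]
shift [-0.0009  0.0047  0.1651] turn -0.0 rows>= 1.2 eef [ 0.6135 -0.0436  0.1695] yaw 0.0165 gap 0.0434 t 16.1
```

View pics/t3.png

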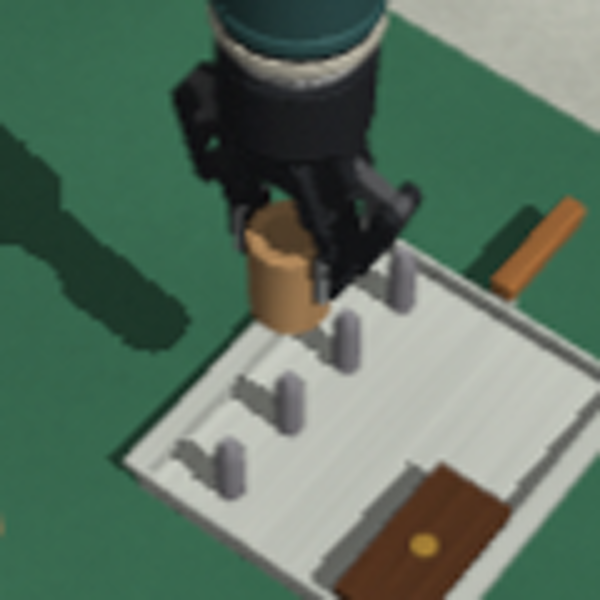

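Request:
arm_command --rows '[[[0.7,0,0.005,0.08,0],[0.7,-0.001,0.005,0.15,0],[0.7,-0.001,0.005,0.19,0],[0.7,-0.001,0.005,0.2,0],[0.7,-0.001,0.005,0.2,0]]]'

```text
clock: 16.53
eef_pos: [0.6139, -0.0436, 0.1087]
ee_rot: [3.136, -0.024, 0.019]
force: [0.4, 0.7, -0.1]
finger_gap: 0.0435
```

Run:
```python
from h import *
plan(*tw(.0285,-.05),.046,.0165)
d=grab('scene'); crop(d,250,120,370,240,5,'t4')
C=cloud(d); print(ring(d,*w2px(d,[.6128,-.0454,.127]),zt=.128))
d=grab('top'); crop(d,300,140,400,260,5,'t5')
```

```text
shift [-0.0031  0.0044  0.2092] turn 0.0008 rows>= 1.5 eef [ 0.6139 -0.0436  0.1087] yaw 0.019 gap 0.0435 t 16.5
(0.6196855306625366, -0.041464660316705704, 0.034613076597452164, 126, np.float64(0.12710573963843175))
```

View pics/t4.png

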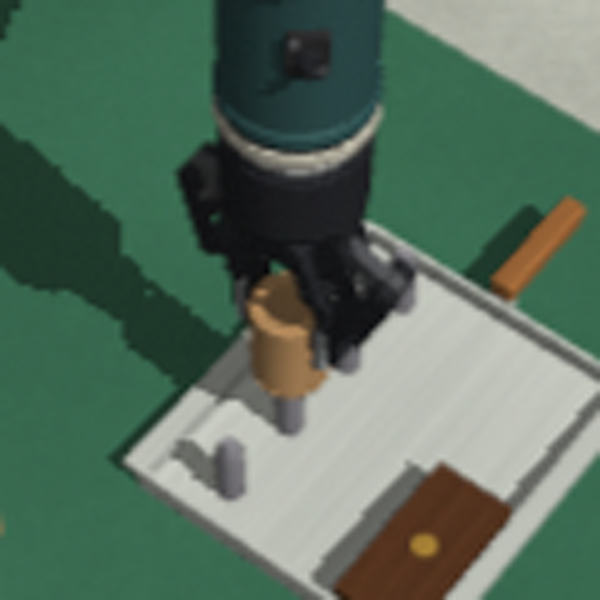

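View pics/t5.png

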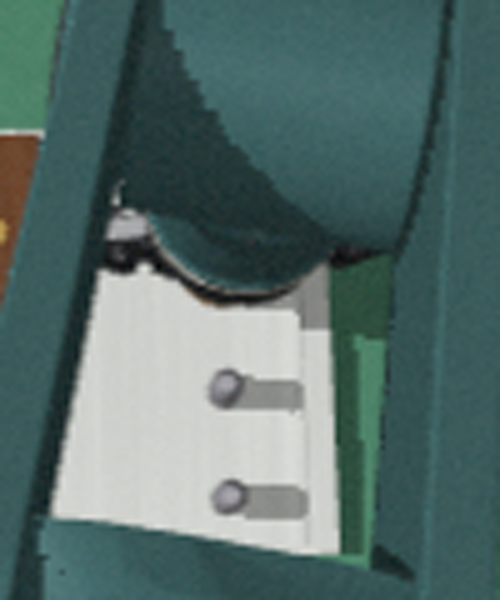

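Request:
arm_command --rows '[[[0.7,-0.001,0.0045,0.04,0],[0.7,-0.002,0.0045,0.07,0],[0.7,-0.002,0.0045,0.09,0],[0.7,-0.002,0.0045,0.1,0],[0.7,-0.002,0.0045,0.1,0]]]'

```text
clock: 17.05
eef_pos: [0.6149, -0.0459, 0.0794]
ee_rot: [3.135, -0.025, 0.018]
force: [0.3, 0.4, -1.0]
finger_gap: 0.0437
```

Run:
```python
from h import *
plan(*tw(.0285,-.05),.046,.0165)
d=grab('scene'); crop(d,250,120,370,240,5,'t6')
```

```text
shift [-0.0041 -0.0025  0.1111] turn 0.0006 rows>= 0.8 eef [ 0.6149 -0.0459  0.0794] yaw 0.0182 gap 0.0437 t 17.1
```

View pics/t6.png

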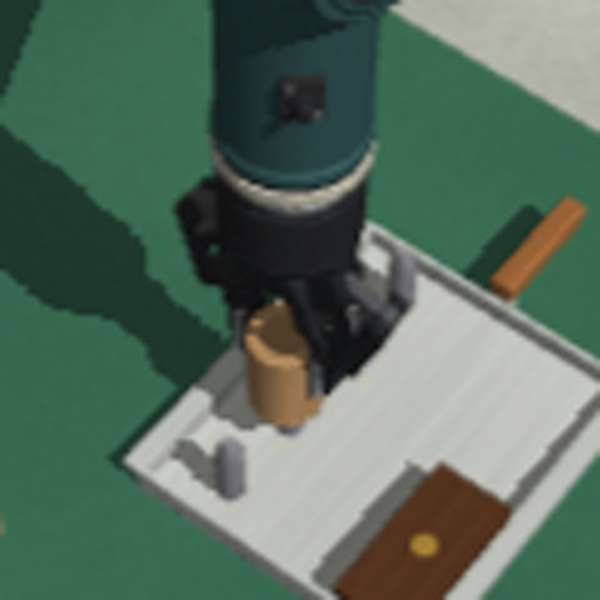

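Request:
arm_command --rows '[[[0.7,-0.001,0,0.03,0],[0.7,-0.003,0,0.06,0],[0.7,-0.004,0,0.08,0],[0.7,-0.004,0,0.095,0],[0.7,-0.004,0,0.1,0],[0.7,-0.004,0,0.1,0]]]'

```text
clock: 17.6
eef_pos: [0.6144, -0.046, 0.0491]
ee_rot: [3.135, -0.025, 0.018]
force: [-0.4, 0.1, -0.7]
finger_gap: 0.0437
```

Down a few more mm to the floor (grasp was at TCP 0.041 on the bench, so about 0.045 here).

Request:
arm_command --rows '[[[0.7,0,0,0.005,0],[0.7,0,0,0.011,0],[0.7,0,0,0.014,0],[0.7,0,0,0.014,0]]]'

```text
clock: 17.93
eef_pos: [0.6148, -0.0461, 0.0453]
ee_rot: [3.135, -0.026, 0.018]
force: [-0.9, 0.7, 1.1]
finger_gap: 0.0432
```

Request:
arm_command --rows '[[[0.3,0,0,0,0],[0.3,0,0,0,0],[0.3,0,0,0,0],[0.3,0,0,0,0],[0.3,0,0,-0.1,0],[0.3,0,0,-0.2,0],[0.3,0,0,-0.3,0],[0.3,0,0,-0.4,0],[0.3,0,0,-0.4,0]]]'

```text
clock: 18.68
eef_pos: [0.6155, -0.046, 0.1715]
ee_rot: [3.133, -0.036, 0.019]
force: [0.2, -0.5, 0.1]
finger_gap: 0.0595
```

Run:
```python
from h import *
d=grab('scene','s3'); crop(d,250,120,370,240,5,'t7')
for u,v in((415,248),(472,242)): 
    try: print(ring(d,u,v))
    except Exception as e: print(e)
plan(.4632,.383,.16,.3)
```

```text
(0.0, 0.0, 0.0, 0, np.float64(nan))
(0.4639472961425781, 0.38331493735313416, 0.02261720970273018, 158, np.float64(0.06016357588570842))
shift [-0.4781 -1.4385  0.0029] turn -0.0896 rows>= 10.9 eef [ 0.6143 -0.0458  0.169 ] yaw 0.0184 gap 0.0597 t 18.7
  return _methods._mean(a, axis=axis, dtype=dtype,
  ret = ret.dtype.type(ret / rcount)
```

View pics/t7.png

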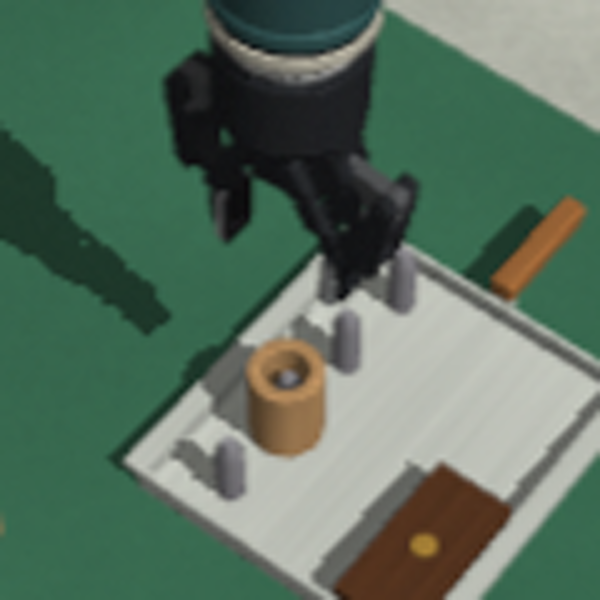

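View pics/s3.png

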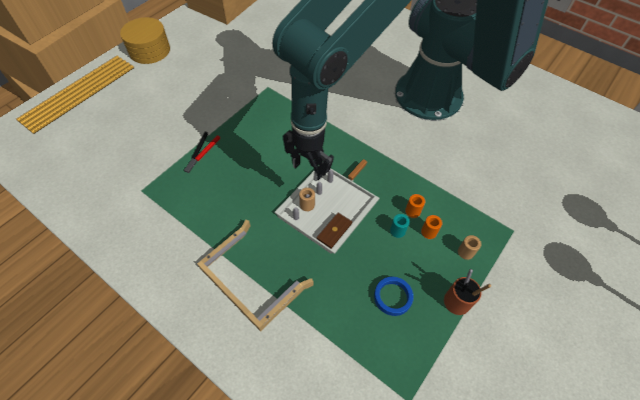

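Request:
arm_command --rows '[[[0.2,-0.24,-0.72,-0.03,-0.045],[0.2,-0.24,-0.72,-0.03,-0.045],[0.2,-0.24,-0.72,-0.03,-0.045],[0.2,-0.24,-0.72,-0.03,-0.045],[0.2,-0.24,-0.72,-0.03,-0.045],[0.2,-0.24,-0.72,-0.03,-0.045],[0.2,-0.24,-0.72,-0.03,-0.045],[0.2,-0.24,-0.72,-0.03,-0.045]]]'

```text
clock: 19.4
eef_pos: [0.5371, 0.1696, 0.1729]
ee_rot: [3.129, -0.03, 0.163]
force: [0.6, -0.1, -0.4]
finger_gap: 0.0681
```

Run:
```python
from h import *
plan(.4635,.3828,.14,.3)
```

```text
shift [-0.1303 -0.7422  0.0964] turn -0.0437 rows>= 5.5 eef [0.5371 0.1696 0.1729] yaw 0.1626 gap 0.0681 t 19.4
```

Request:
arm_command --rows '[[[0.2,-0.13,-0.742,0.05,-0.044],[0.2,-0.13,-0.742,0.09,-0.044],[0.2,-0.13,-0.742,0.09,-0.044],[0.2,-0.13,-0.742,0.09,-0.044],[0.2,-0.13,-0.742,0.09,-0.044],[0.2,-0.13,-0.742,0.09,-0.044],[0.2,-0.13,-0.742,0.09,-0.044],[0.2,-0.13,-0.742,0.09,-0.044],[0.2,-0.13,-0.742,0.09,-0.044]]]'

```text
clock: 20.15
eef_pos: [0.4643, 0.3812, 0.1414]
ee_rot: [3.124, -0.027, 0.3]
force: [-0.9, -0.2, 0.4]
finger_gap: 0.0686
```

Run:
```python
from h import *
plan(.4635,.3828,.041,.3)
d=grab('scene'); crop(d,380,170,520,310,5,'u1'); print(manip.state()['ee_rot'])
print(ring(d,472,242))
```

```text
shift [-0.0099 -0.012   0.3344] turn 0.0 rows>= 2.4 eef [0.4643 0.3812 0.1414] yaw 0.3 gap 0.0686 t 20.1
[ 3.123848   -0.0272696   0.29927538]
(0.46282511949539185, 0.38307225704193115, 0.02317262999713421, 158, np.float64(0.05993899935140268))
```

View pics/u1.png

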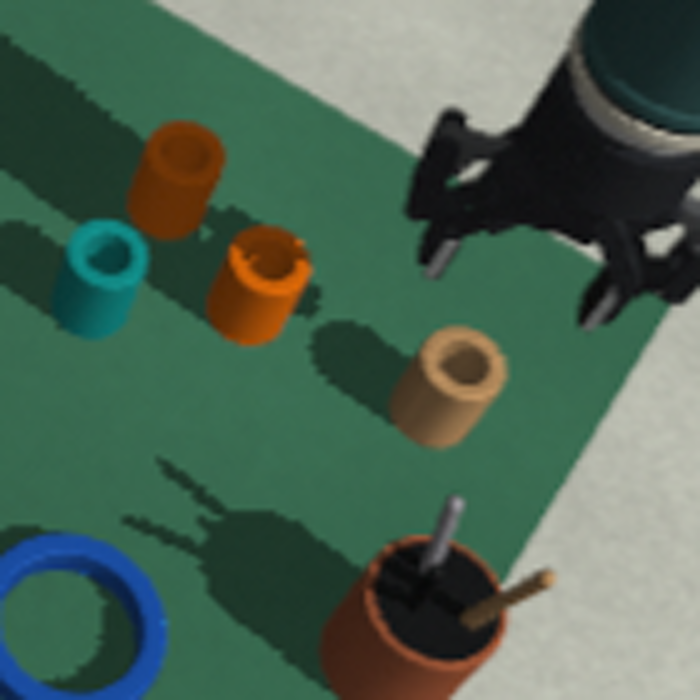

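Request:
arm_command --rows '[[[0.2,-0.003,-0.004,0.1,0],[0.2,-0.006,-0.008,0.2,0],[0.2,-0.01,-0.012,0.29,0],[0.2,-0.01,-0.012,0.334,0],[0.2,-0.01,-0.012,0.334,0],[0.2,-0.01,-0.012,0.334,0]]]'

```text
clock: 20.7
eef_pos: [0.4641, 0.3811, 0.041]
ee_rot: [3.123, -0.026, 0.297]
force: [-0.0, 0.2, 0.3]
finger_gap: 0.0683
```

Request:
arm_command --rows '[[[0.7,0,0,0,0],[0.7,0,0,0,0],[0.7,0,0,0,0],[0.7,0,0,0,0],[0.7,0,0,0,0],[0.7,0,0,0,0],[0.7,0,0,0,0],[0.7,0,0,0,0]]]'

```text
clock: 21.37
eef_pos: [0.4656, 0.3815, 0.0428]
ee_rot: [3.123, -0.029, 0.298]
force: [1.4, -1.8, 6.6]
finger_gap: 0.0426
```

Request:
arm_command --rows '[[[0.7,0,0,-0.06,0],[0.7,0,0,-0.15,0],[0.7,0,0,-0.25,0],[0.7,0,0,-0.35,0],[0.7,0,0,-0.42,0],[0.7,0,0,-0.42,0],[0.7,0,0,-0.42,0]]]'

```text
clock: 21.95
eef_pos: [0.4622, 0.3834, 0.1707]
ee_rot: [3.125, -0.033, 0.298]
force: [0.3, -0.0, -0.6]
finger_gap: 0.042
```

Run:
```python
from h import *
plan(*tw(-.081,-.05),.17,.0165)
plan(*tw(-.04,.12),.17,.16)
d=grab('scene'); crop(d,380,170,520,310,5,'u2'); 
d=grab('top'); crop(d,270,150,400,270,6,'u3'); np.savez('/tmp/top2.npz',**d)
```

```text
shift [-0.2848  1.4135  0.0168] turn 0.0896 rows>= 10.4 eef [0.4622 0.3834 0.1707] yaw 0.298 gap 0.042 t 21.9
shift [0.0038 0.907  0.0177] turn 0.0439 rows>= 6.5 eef [0.4622 0.3834 0.1707] yaw 0.298 gap 0.042 t 21.9
```

View pics/u2.png

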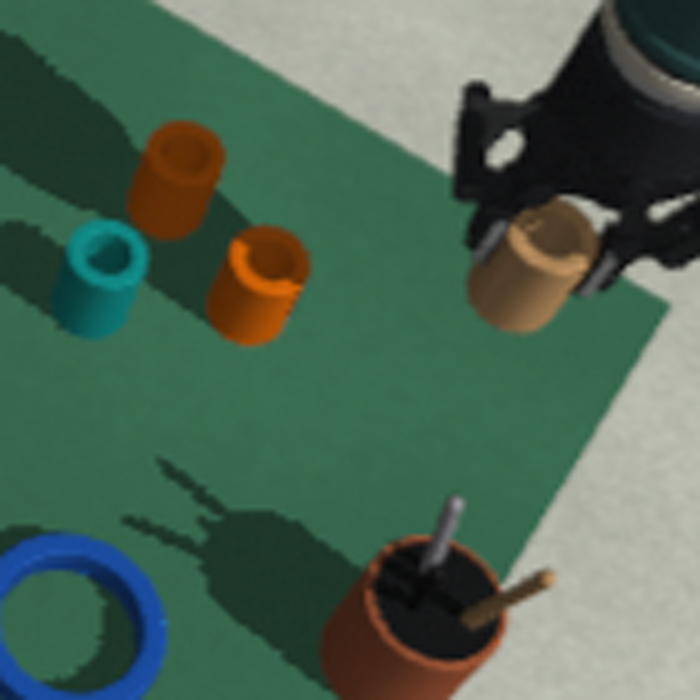

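View pics/u3.png

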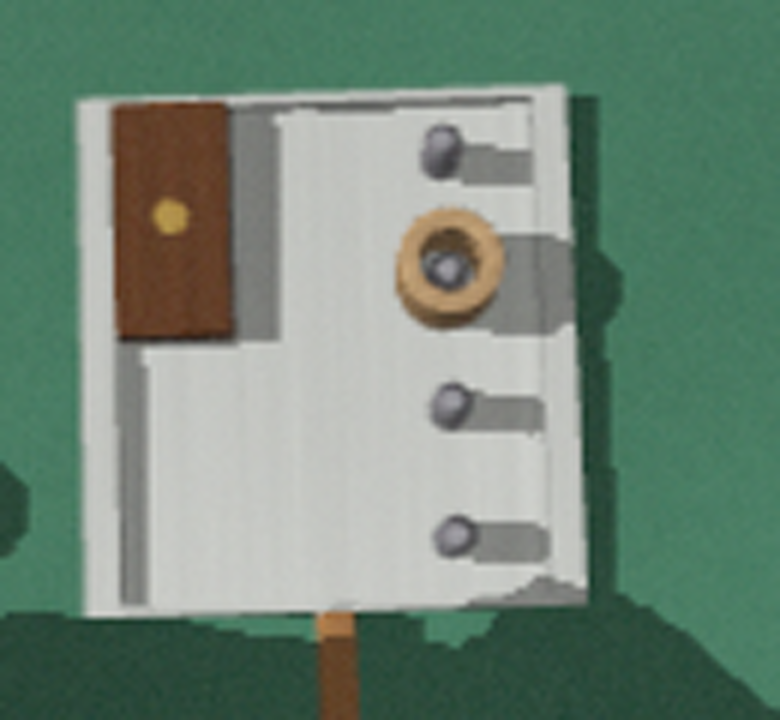

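Request:
arm_command --rows '[[[0.7,0,0.907,0,0.044],[0.7,0,0.907,0,0.044],[0.7,0,0.907,0,0.044],[0.7,0,0.907,0,0.044],[0.7,0,0.907,0,0.044],[0.7,0,0.907,0,0.044],[0.7,0,0.907,0,0.044],[0.7,0,0.907,0,0.044],[0.7,0,0.907,0,0.044]]]'

```text
clock: 22.8
eef_pos: [0.5396, 0.1207, 0.1715]
ee_rot: [3.127, -0.027, 0.156]
force: [0.7, -0.3, -0.2]
finger_gap: 0.0424
```

Run:
```python
from h import *
plan(*tw(-.0795,-.05),.16,.0165)
```

```text
shift [-0.1971  0.5348  0.0406] turn 0.0445 rows>= 4.1 eef [0.5396 0.1207 0.1715] yaw 0.1564 gap 0.0424 t 22.8
```

Request:
arm_command --rows '[[[0.7,-0.197,0.535,0.0,0.0445],[0.7,-0.197,0.535,0.0,0.0445],[0.7,-0.197,0.535,0.0,0.0445],[0.7,-0.197,0.535,0.0,0.0445],[0.7,-0.197,0.535,0.04,0.0445],[0.7,-0.197,0.535,0.12,0.0445],[0.7,-0.197,0.535,0.18,0.0445],[0.7,-0.197,0.535,0.2,0.0445],[0.7,-0.197,0.535,0.2,0.0445],[0.7,-0.197,0.535,0.2,0.0445]]]'

```text
clock: 23.63
eef_pos: [0.5077, -0.0465, 0.1119]
ee_rot: [3.132, -0.028, 0.018]
force: [0.6, -0.0, -1.0]
finger_gap: 0.0425
```

Run:
```python
from h import *
plan(*tw(-.0795,-.05),.046,.0165)
d=grab('scene'); crop(d,270,110,390,230,5,'u4')
```

```text
shift [-9.900e-03 -2.000e-04  2.195e-01] turn 0.0005 rows>= 1.6 eef [ 0.5077 -0.0465  0.1119] yaw 0.018 gap 0.0425 t 23.6
```

View pics/u4.png

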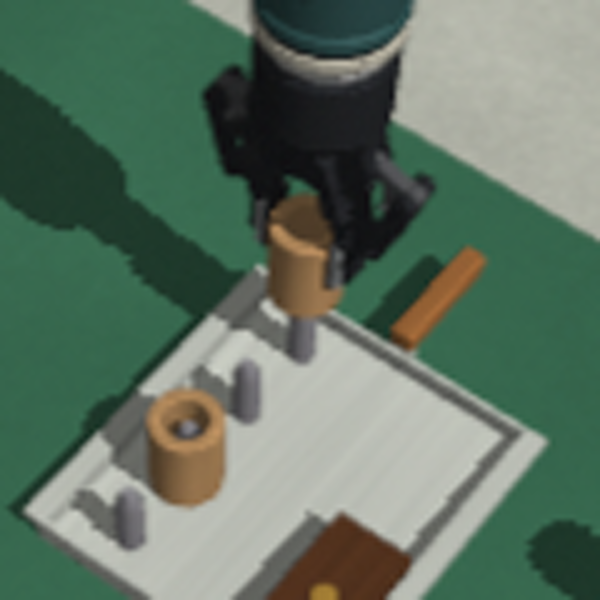

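Request:
arm_command --rows '[[[0.7,-0.002,0,0.04,0],[0.7,-0.004,0,0.07,0],[0.7,-0.005,0,0.09,0],[0.7,-0.006,0,0.1,0],[0.7,-0.006,0,0.11,0],[0.7,-0.006,0,0.11,0]]]'

```text
clock: 24.18
eef_pos: [0.5073, -0.047, 0.0792]
ee_rot: [3.132, -0.029, 0.018]
force: [0.1, -0.6, -0.4]
finger_gap: 0.0425
```

Run:
```python
from h import *
plan(*tw(-.0795,-.05),.046,.0165)
d=grab('scene'); crop(d,270,110,390,230,5,'u5')
```

```text
shift [-0.0057 -0.0009  0.1105] turn 0.0004 rows>= 0.8 eef [ 0.5073 -0.047   0.0792] yaw 0.0179 gap 0.0425 t 24.2
```

View pics/u5.png

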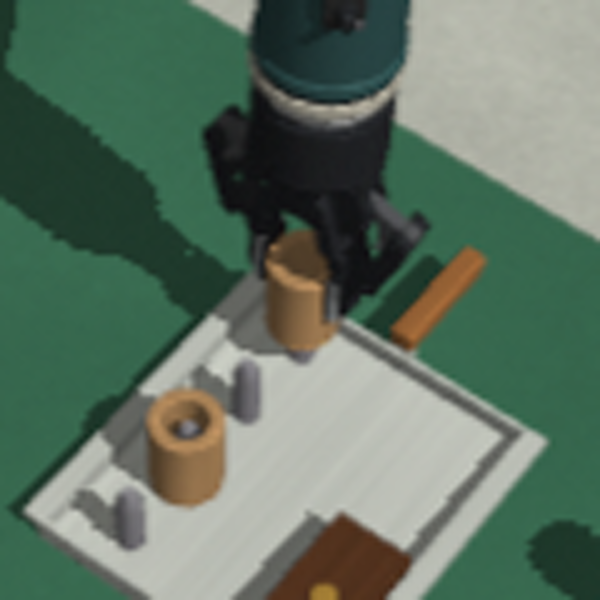

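Request:
arm_command --rows '[[[0.7,-0.001,0,0.03,0],[0.7,-0.003,0,0.06,0],[0.7,-0.005,0,0.08,0],[0.7,-0.006,0,0.095,0],[0.7,-0.006,0,0.105,0],[0.7,-0.006,0,0.11,0],[0.7,-0.006,0,0.113,0],[0.7,-0.006,0,0.113,0]]]'

```text
clock: 24.9
eef_pos: [0.506, -0.0472, 0.0467]
ee_rot: [3.132, -0.028, 0.018]
force: [-5.4, 0.9, 18.8]
finger_gap: 0.042
```

Request:
arm_command --rows '[[[0.3,0,0,0,0],[0.3,0,0,0,0],[0.3,0,0,0,0],[0.3,0,0,0,0],[0.3,0,0,-0.1,0],[0.3,0,0,-0.2,0],[0.3,0,0,-0.3,0],[0.3,0,0,-0.4,0],[0.3,0,0,-0.4,0]]]'

```text
clock: 25.65
eef_pos: [0.5061, -0.0468, 0.1716]
ee_rot: [3.13, -0.037, 0.018]
force: [2.0, 0.1, -0.3]
finger_gap: 0.0597
```

Request:
arm_command --rows '[[[0.3,-0.3,0,0,0],[0.3,-0.3,0,0,0],[0.3,-0.3,0,0,0],[0.3,-0.3,0,0,0],[0.3,-0.3,0,0,0]]]'

```text
clock: 26.07
eef_pos: [0.4164, -0.0486, 0.1682]
ee_rot: [3.13, -0.038, 0.018]
force: [0.2, -0.8, -0.2]
finger_gap: 0.06
```

Run:
```python
from h import *
d=grab('scene'); crop(d,220,110,400,240,4,'u6');np.savez('/tmp/scene3.npz',**d)
d=grab('top'); crop(d,270,150,400,290,5,'u7');np.savez('/tmp/top3.npz',**d); crop(d,270,55,400,145,6,'u8')
print(manip.state())
```

```text
{'clock': 26.1667, 'qpos': array([-2.80423335e-01,  1.80796627e-01,  2.00148691e+00, -5.79507672e-04,
        9.18802808e-01,  1.27274620e+00]), 'dq': array([ 0.00188872,  0.0066152 , -0.00689863, -0.00114098,  0.00504613,
       -0.00092711]), 'joint_efforts': array([-2.77479604e-02, -3.46867275e+01, -2.08370984e+01, -8.42745620e-03,
       -1.75005281e-01,  1.02564547e-03]), 'eef_pos': array([ 0.41783829, -0.04881394,  0.16844138]), 'ee_rot': array([ 3.12923789, -0.03857999,  0.01820744]), 'force': array([ 0.40339295, -0.24590221, -0.66631763]), 'wrist_torque': array([-0.00139407,  0.01967131,  0.00236191]), 'finger_gap': 0.05986410819116798}
```

View pics/u6.png

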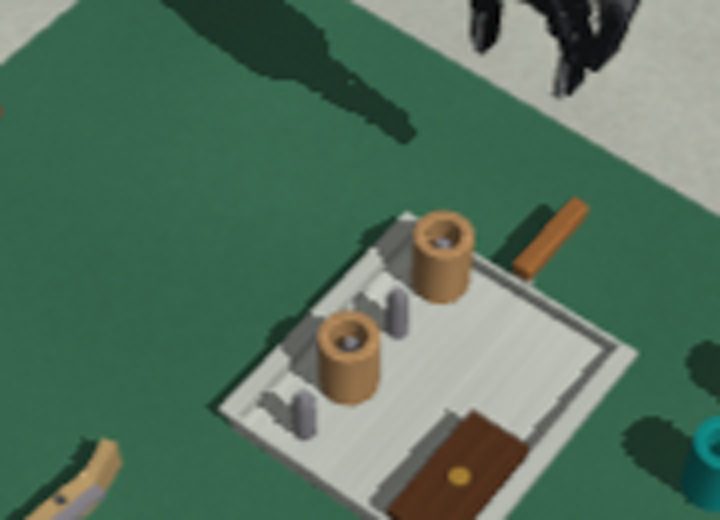

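View pics/u7.png

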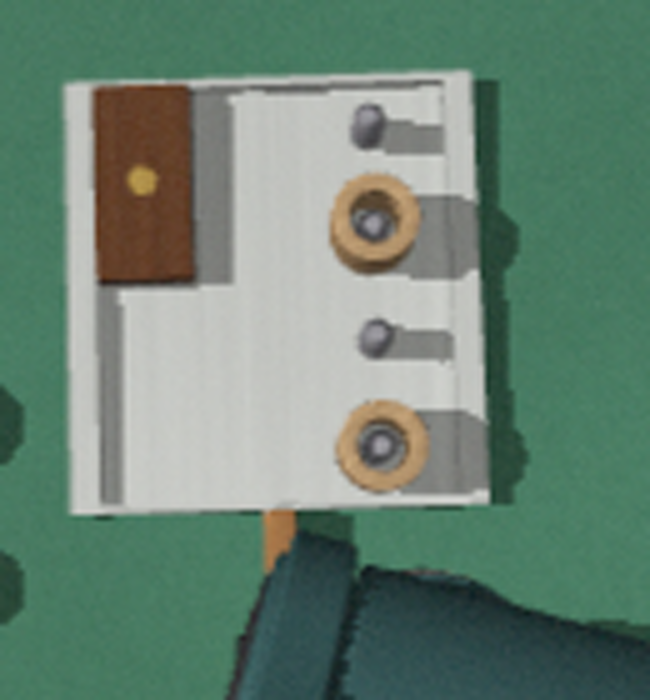

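View pics/u8.png

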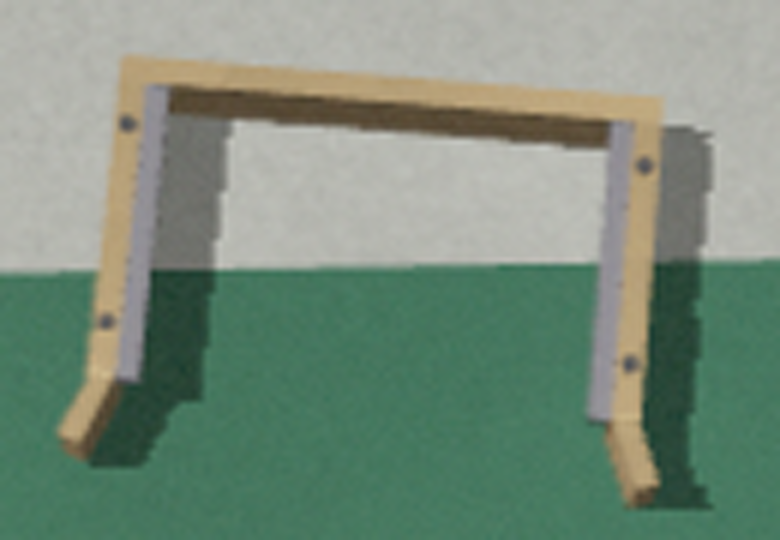

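Run:
```python
from h import *
np.set_printoptions(precision=4,suppress=True)
d=sel('scene3'); crop(d,190,210,320,335,6,'d1')
# top view: dock point cloud z>.02, minAreaRect etc
for n in('top3','scene3'):
    d=sel(n);C=cloud(d)
    m=(C[...,0]>.74)&(C[...,0]<1.02)&(abs(C[...,1])<.2)&(C[...,2]>.024)&(C[...,2]<.036)&(d["range_z"]>0)
    P=C[m]
    # transform to guess dock frame
    for it in range(1):
        g=(.7785,-.0107,-.1);c,s=np.cos(g[2]),np.sin(g[2])
        q=P[:,:2]-g[:2]; X=q[:,0]*c+q[:,1]*s; Y=-q[:,0]*s+q[:,1]*c
        for lo,hi in((.035,.06),(.06,.09),(.09,.12),(.12,.15)):
            a=(X>lo)&(X<hi)
            L=Y[a&(Y>0)];R=Y[a&(Y<0)]
            print(n,lo,'left in/out',np.percentile(L,[2,98]),'right',np.percentile(R,[2,98]))
        a=(abs(Y)<.08)&(X>.1)
        for lo,hi in((-.08,-.03),(-.03,.03),(.03,.08)):
            b=a&(Y>lo)&(Y<hi); print('stop',lo,np.percentile(X[b],[2,98]))
d=sel('top3')
W=[cp(d,270,150,5,u,v,.018) for u,v in((65,84),(471,71),(490,502),(71,514))]
print('tray',fit([(.11,.104),(.11,-.104),(-.11,-.104),(-.11,.104)],W))
```

```text
top3 0.035 left in/out [0.0971 0.1186] right [-0.1185 -0.0981]
top3 0.06 left in/out [0.0971 0.1185] right [-0.1184 -0.0972]
top3 0.09 left in/out [0.097  0.1182] right [-0.1181 -0.0972]
top3 0.12 left in/out [0.0971 0.1184] right [-0.1186 -0.0973]
stop -0.08 [0.163 0.176]
stop -0.03 [0.1634 0.177 ]
stop 0.03 [0.1635 0.1759]
scene3 0.035 left in/out [0.0976 0.1193] right [-0.1188 -0.0967]
scene3 0.06 left in/out [0.0984 0.1195] right [-0.1186 -0.096 ]
scene3 0.09 left in/out [0.0973 0.119 ] right [-0.1194 -0.0965]
scene3 0.12 left in/out [0.0975 0.119 ] right [-0.1185 -0.0969]
stop -0.08 [0.1642 0.1756]
stop -0.03 [0.1635 0.1756]
stop 0.03 [0.1645 0.1758]
tray (np.float64(0.5853209224023741), np.float64(0.004015344519615445), np.float64(0.017364974725575105), array([0.5414, 0.3851, 0.5236, 0.5963]))
```

View pics/d1.png

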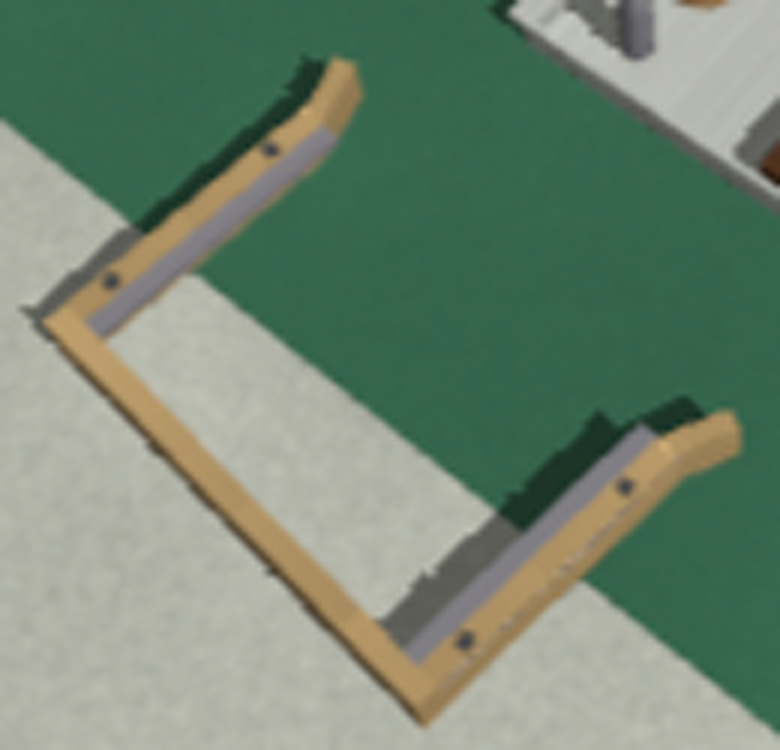

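```bash
sed -i 's/^TRAY=.*/TRAY=(.5853,.0041,.0172)/' h.py
cat >> h.py <<'E'
DOCK=(.7785,-.0107,-.1)
def dk(X,Y=0,dyaw=0):
    """TCP target for tray at dock X,Y"""
    x,y=tw(X,Y,DOCK); t=DOCK[2]+dyaw
    return (*tw(-.15,0,(x,y,t)),t)
E
python3 - <<'E'
from h import *
plan(*tw(-.15,0),.07,.0172)
E
```

```text
shift [ 0.0486 -0.1708  0.3282] turn 0.0003 rows>= 2.7 eef [ 0.4178 -0.0488  0.1684] yaw 0.0182 gap 0.0599 t 26.2
```

Request:
arm_command --rows '[[[0.3,0.048,-0.1,0,0],[0.3,0.048,-0.171,0,0],[0.3,0.048,-0.171,0.1,0],[0.3,0.048,-0.171,0.2,0],[0.3,0.048,-0.171,0.3,0],[0.3,0.048,-0.171,0.328,0],[0.3,0.048,-0.171,0.328,0],[0.3,0.048,-0.171,0.328,0]]]'

```text
clock: 26.83
eef_pos: [0.4358, 0.0016, 0.07]
ee_rot: [3.129, -0.038, 0.018]
force: [0.3, -0.3, 0.9]
finger_gap: 0.0597
```

Run:
```python
from h import *
d=grab('scene'); crop(d,300,120,400,220,6,'h1')
plan(*tw(-.15,0),.025,.0172)
```

```text
shift [-0.0094 -0.0024  0.1523] turn 0.0003 rows>= 1.1 eef [0.4363 0.0014 0.0708] yaw 0.0182 gap 0.0599 t 26.9
```

View pics/h1.png

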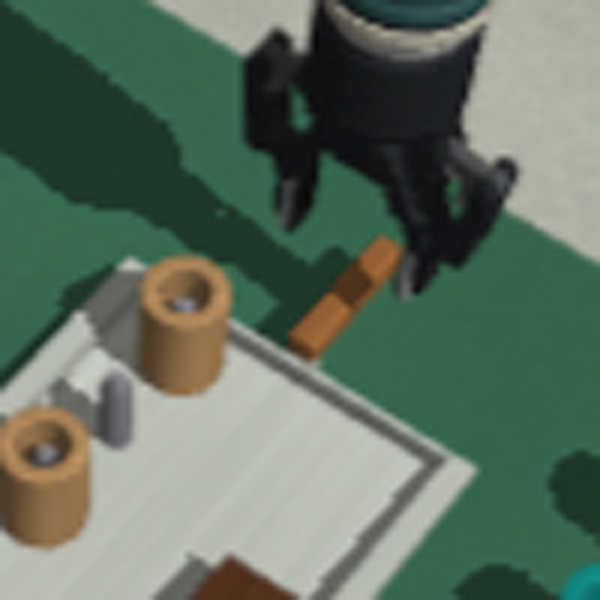

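Request:
arm_command --rows '[[[0.3,-0.004,-0.001,0.06,0],[0.3,-0.006,-0.002,0.11,0],[0.3,-0.009,-0.002,0.14,0],[0.3,-0.009,-0.002,0.152,0],[0.3,-0.009,-0.002,0.152,0]]]'

```text
clock: 27.3
eef_pos: [0.4363, 0.0012, 0.0257]
ee_rot: [3.129, -0.041, 0.018]
force: [-0.7, -0.4, 0.4]
finger_gap: 0.06
```

Request:
arm_command --rows '[[[0.95,0,0,0,0],[0.95,0,0,0,0],[0.95,0,0,0,0],[0.95,0,0,0,0],[0.95,0,0,0,0],[0.95,0,0,0,0],[0.95,0,0,0,0],[0.95,0,0,0,0],[0.95,0,0,0,0]]]'

```text
clock: 28.05
eef_pos: [0.437, 0.0012, 0.0265]
ee_rot: [3.129, -0.043, 0.018]
force: [-0.7, 0.1, 7.6]
finger_gap: 0.0156
```

Run:
```python
from h import *
s=manip.state();print(s["force"],s["wrist_torque"],s["eef_pos"])
d=grab('scene'); crop(d,300,120,400,220,6,'h2')
for X in(-.19,-.13,-.1,-.05,0,.05,.057): print(X,dk(X))
x,y,t=dk(-.15); plan(x,y,s["eef_pos"][2],t)
```

```text
[-0.69981442  0.13809588  7.56546835] [0.28333296 0.12151034 0.05651299] [0.43695131 0.00115158 0.02654379]
-0.19 (np.float64(0.4401985838054712), np.float64(0.023243361659921573), -0.1)
-0.13 (np.float64(0.49989883372215277), np.float64(0.017253356661111885), -0.1)
-0.1 (np.float64(0.5297489586804935), np.float64(0.01425835416170704), -0.1)
-0.05 (np.float64(0.5794991669443947), np.float64(0.009266683329365632), -0.1)
0 (np.float64(0.6292493752082962), np.float64(0.004275012497024224), -0.1)
0.05 (np.float64(0.6789995834721974), np.float64(-0.0007166583353171857), -0.1)
0.057 (np.float64(0.6859646126291437), np.float64(-0.0014154922518449797), -0.1)
shift [ 0.1445 -0.0578  0.0054] turn 0.0376 rows>= 1.1 eef [0.4369 0.0011 0.0265] yaw 0.0182 gap 0.0158 t 28.1
```

View pics/h2.png

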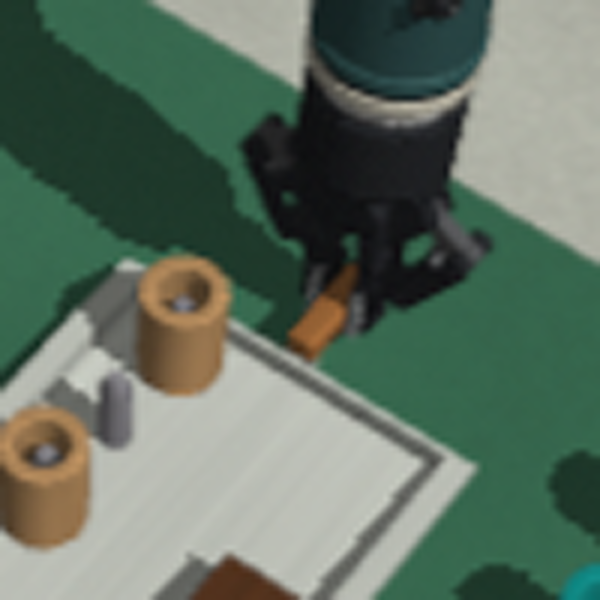

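Request:
arm_command --rows '[[[0.95,0.006,-0.002,-0.002,0.001],[0.95,0.02,-0.008,-0.002,0.005],[0.95,0.04,-0.016,-0.001,0.01],[0.95,0.06,-0.024,0,0.016],[0.95,0.08,-0.032,0.001,0.021],[0.95,0.1,-0.04,0.001,0.026],[0.95,0.118,-0.047,0.002,0.031],[0.95,0.132,-0.053,0.003,0.0345],[0.95,0.141,-0.057,0.003,0.037],[0.95,0.1445,-0.058,0.003,0.0376],[0.95,0.1445,-0.058,0.003,0.0376]]]'

```text
clock: 29.02
eef_pos: [0.4806, 0.0194, 0.0273]
ee_rot: [3.134, -0.045, -0.1]
force: [0.0, 1.1, -3.6]
finger_gap: 0.0154
```

Run:
```python
from h import *
d=grab('scene'); crop(d,190,120,400,280,4,'h3')
d=grab('top'); crop(d,270,100,400,240,5,'h4')
x,y,t=dk(-.1); plan(x,y,.0272,t)
```

```text
shift [1.645e-01 1.000e-04 8.000e-03] turn 0.0 rows>= 1.2 eef [0.4806 0.0192 0.0274] yaw -0.1 gap 0.0155 t 29.1
```

View pics/h3.png

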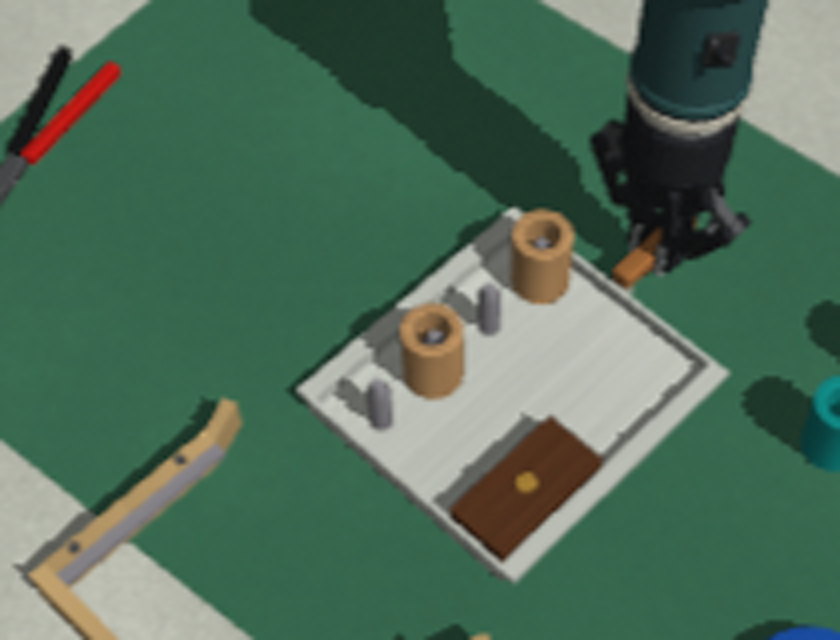

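View pics/h4.png

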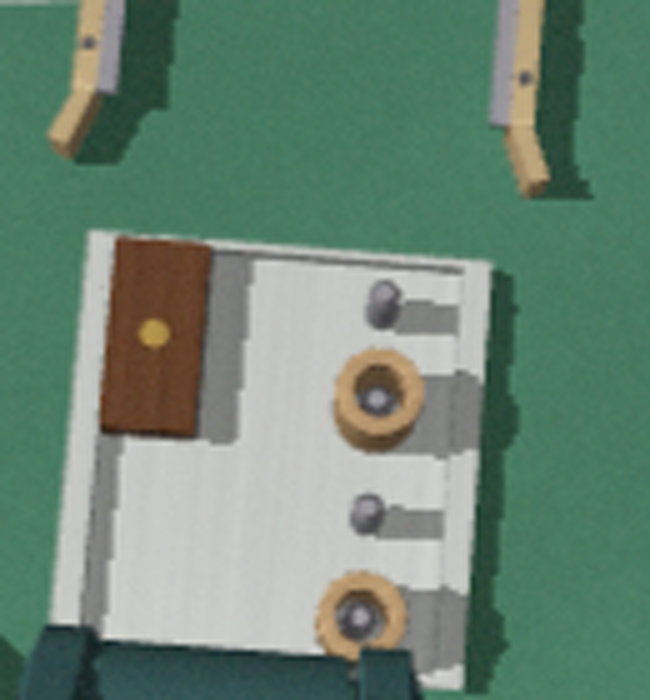

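Run:
```python
from h import *
d=imaging.get_image('top')
W=[cp(d,270,100,5,u,v,.018) for u,v in((91,231),(491,263),(464,689))]
x,y,t,r=fit([(.11,.104),(.11,-.104),(-.11,-.104)],W);print(x,y,t,r)
g=DOCK;c,s=np.cos(g[2]),np.sin(g[2]);qx,qy=x-g[0],y-g[1];print('dock frame',qx*c+qy*s,-qx*s+qy*c,t-g[2])
x,y,t=dk(-.1); plan(x,y,.027,t)
```

```text
0.6278415790482788 0.0036254540347672795 -0.09252474455097977 [0.43693219 0.81451958 0.38011448]
dock frame -0.15133591540248073 -0.0007868584761340641 0.007475255449020238
shift [0.1645 0.     0.0088] turn -0.0 rows>= 1.2 eef [0.4806 0.0192 0.0274] yaw -0.1001 gap 0.0155 t 29.2
```

Request:
arm_command --rows '[[[0.95,0.006,0,0.001,0],[0.95,0.02,0,0.002,0],[0.95,0.04,0,0.003,0],[0.95,0.062,0,0.004,0],[0.95,0.084,0,0.005,0],[0.95,0.106,0,0.006,0],[0.95,0.128,0,0.007,0],[0.95,0.146,0,0.008,0],[0.95,0.158,0,0.009,0],[0.95,0.164,0,0.009,0],[0.95,0.165,0,0.009,0]]]'

```text
clock: 30.08
eef_pos: [0.5307, 0.0141, 0.027]
ee_rot: [3.134, -0.046, -0.1]
force: [0.4, -0.6, -3.8]
finger_gap: 0.0155
```

Run:
```python
from h import *
d=grab('top'); crop(d,270,70,400,210,5,'h5')
x,y,t=dk(-.06); plan(x,y,.027,t);print(manip.state()["wrist_torque"])
```

```text
shift [ 1.302e-01 -1.000e-04  6.200e-03] turn -0.0 rows>= 0.9 eef [0.5306 0.0141 0.027 ] yaw -0.1001 gap 0.0152 t 30.1
[-0.01362999  0.08953999 -0.04805906]
```

View pics/h5.png

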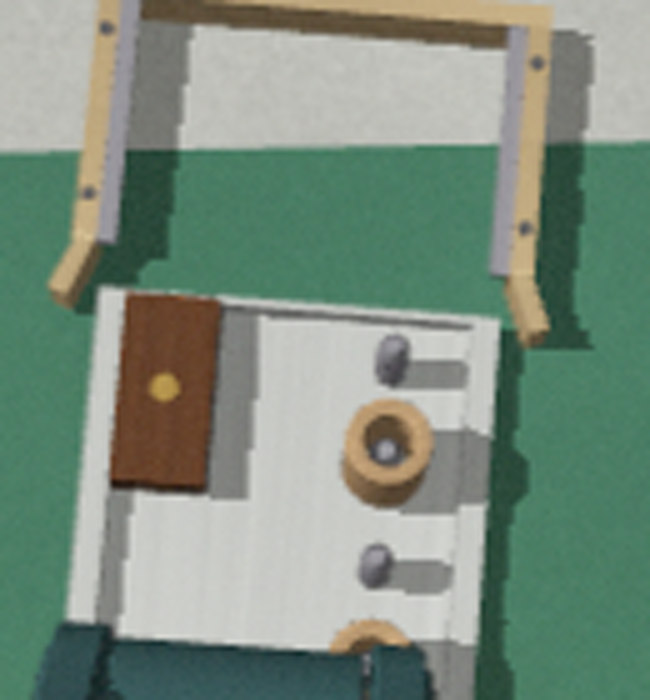

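Request:
arm_command --rows '[[[0.95,0.006,0,0.002,0],[0.95,0.018,0,0.004,0],[0.95,0.036,0,0.005,0],[0.95,0.054,0,0.006,0],[0.95,0.072,0,0.007,0],[0.95,0.09,0,0.007,0],[0.95,0.106,0,0.008,0],[0.95,0.12,0,0.008,0],[0.95,0.13,0,0.009,0],[0.95,0.13,0,0.009,0]]]'

```text
clock: 30.97
eef_pos: [0.569, 0.0103, 0.0265]
ee_rot: [3.134, -0.045, -0.1]
force: [-4.5, 0.6, 5.6]
finger_gap: 0.0152
```

Run:
```python
from h import *
d=grab('top'); crop(d,270,50,400,190,5,'h6')
x,y,t=dk(-.01); plan(x,y,.0263,t);print(manip.state()["wrist_torque"],manip.state()["force"])
```

```text
shift [ 0.1684 -0.0002  0.0081] turn -0.0 rows>= 1.2 eef [0.569  0.0103 0.0265] yaw -0.1001 gap 0.0152 t 31.0
[0.18067055 0.9009289  0.0148177 ] [-5.17510347  0.78671072  5.70652533]
```

View pics/h6.png

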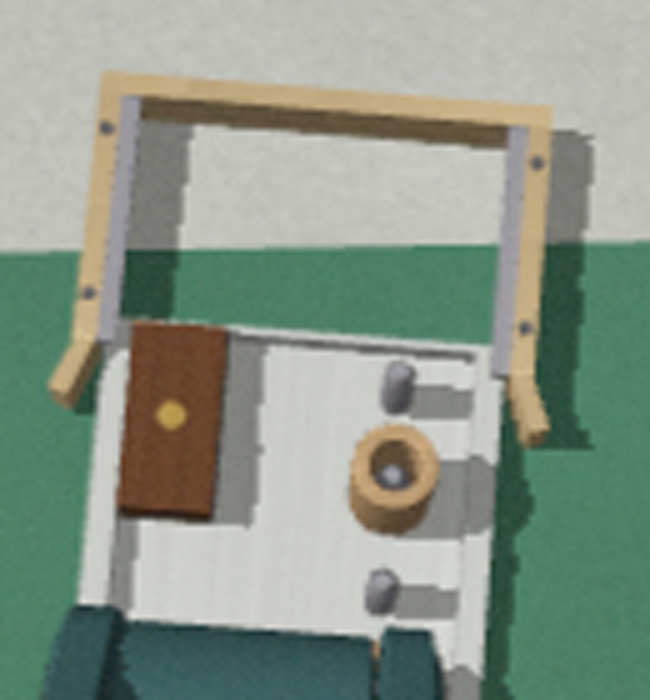

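Request:
arm_command --rows '[[[0.95,0.006,0,0,0],[0.95,0.02,0,0,0],[0.95,0.04,0,0.001,0],[0.95,0.06,0,0.002,0],[0.95,0.08,0,0.003,0],[0.95,0.1,0,0.004,0],[0.95,0.12,0,0.005,0],[0.95,0.14,0,0.006,0],[0.95,0.155,0,0.0065,0],[0.95,0.165,0,0.007,0],[0.95,0.168,0,0.007,0],[0.95,0.168,0,0.007,0]]]'

```text
clock: 32.02
eef_pos: [0.6201, 0.0052, 0.0267]
ee_rot: [3.134, -0.047, -0.1]
force: [1.8, -0.4, -3.5]
finger_gap: 0.0153
```

Run:
```python
from h import *
d=grab('top'); crop(d,270,50,400,190,5,'h7')
x,y,t=dk(.04); plan(x,y,.0267,t);print(manip.state()["wrist_torque"],manip.state()["force"])
```

```text
shift [ 0.1635 -0.0002  0.0081] turn -0.0 rows>= 1.2 eef [0.6202 0.0051 0.0268] yaw -0.1 gap 0.0153 t 32.1
[0.02696991 0.04526346 0.03428757] [ 1.24815158 -0.74199017 -4.85356304]
```

View pics/h7.png

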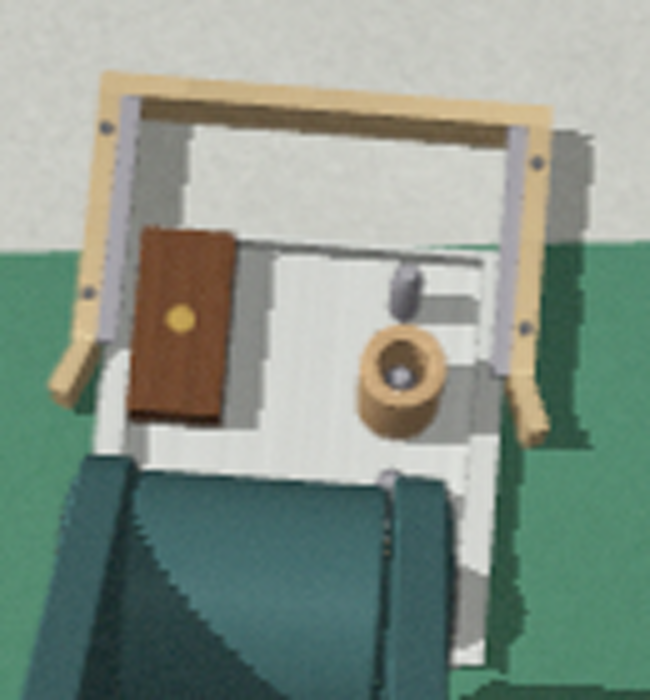

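Request:
arm_command --rows '[[[0.95,0.006,0,0.001,0],[0.95,0.02,0,0.002,0],[0.95,0.04,0,0.003,0],[0.95,0.06,0,0.004,0],[0.95,0.08,0,0.005,0],[0.95,0.1,0,0.006,0],[0.95,0.12,0,0.007,0],[0.95,0.138,0,0.008,0],[0.95,0.152,0,0.009,0],[0.95,0.162,0,0.009,0],[0.95,0.164,0,0.009,0],[0.95,0.164,0,0.009,0]]]'

```text
clock: 33.07
eef_pos: [0.6702, 0.0001, 0.0265]
ee_rot: [3.134, -0.049, -0.1]
force: [-0.5, -0.5, 0.6]
finger_gap: 0.0153
```

Run:
```python
from h import *
d=grab('top'); crop(d,270,50,400,190,5,'h8')
x,y,t=dk(.057); plan(x,y,.0267,t);print(manip.state()["wrist_torque"],manip.state()["force"])
```

```text
shift [ 0.0525 -0.0003  0.0019] turn -0.0 rows>= 0.4 eef [6.703e-01 1.000e-04 2.650e-02] yaw -0.1 gap 0.0154 t 33.1
[0.16216309 0.31263552 0.04265538] [-0.67938445 -0.06036014 -1.05149256]
```

View pics/h8.png

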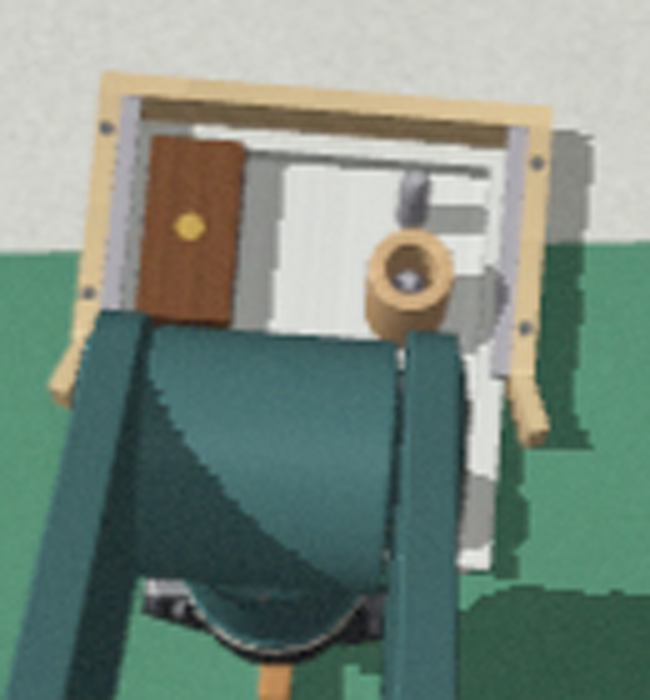

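Request:
arm_command --rows '[[[0.95,0.005,0,0.0,0],[0.95,0.011,0,0,0],[0.95,0.018,0,0.001,0],[0.95,0.025,0,0.001,0],[0.95,0.032,0,0.001,0],[0.95,0.037,0,0.002,0],[0.95,0.041,0,0.002,0],[0.95,0.043,0,0.002,0],[0.95,0.043,0,0.002,0]]]'

```text
clock: 33.87
eef_pos: [0.6832, -0.0012, 0.0265]
ee_rot: [3.134, -0.049, -0.1]
force: [-3.4, 1.0, 1.8]
finger_gap: 0.0152
```

Request:
arm_command --rows '[[[0.95,0.002,0,0.0,0],[0.95,0.004,0,0,0],[0.95,0.006,0,0,0],[0.95,0.008,0,0,0],[0.95,0.008,0,0,0]]]'

```text
clock: 34.28
eef_pos: [0.685, -0.0014, 0.0265]
ee_rot: [3.134, -0.048, -0.1]
force: [-6.2, 0.3, 3.0]
finger_gap: 0.0155
```

Request:
arm_command --rows '[[[0.95,0.002,0,0.0,0],[0.95,0.005,0,0,0],[0.95,0.008,0,0,0],[0.95,0.01,0,0,0],[0.95,0.01,0,0,0]]]'

```text
clock: 34.7
eef_pos: [0.6851, -0.0014, 0.0265]
ee_rot: [3.134, -0.042, -0.1]
force: [-11.2, 1.3, 8.2]
finger_gap: 0.0154
```

Run:
```python
from h import *
d=grab('top'); crop(d,270,50,400,190,5,'h9')
d=grab('scene'); crop(d,190,160,360,335,4,'h10')
```

```text
(no output)
```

View pics/h9.png

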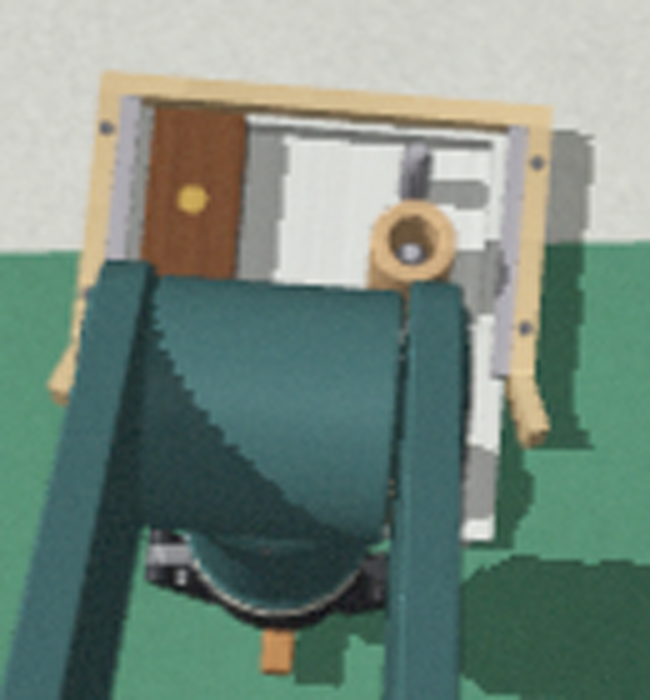

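View pics/h10.png

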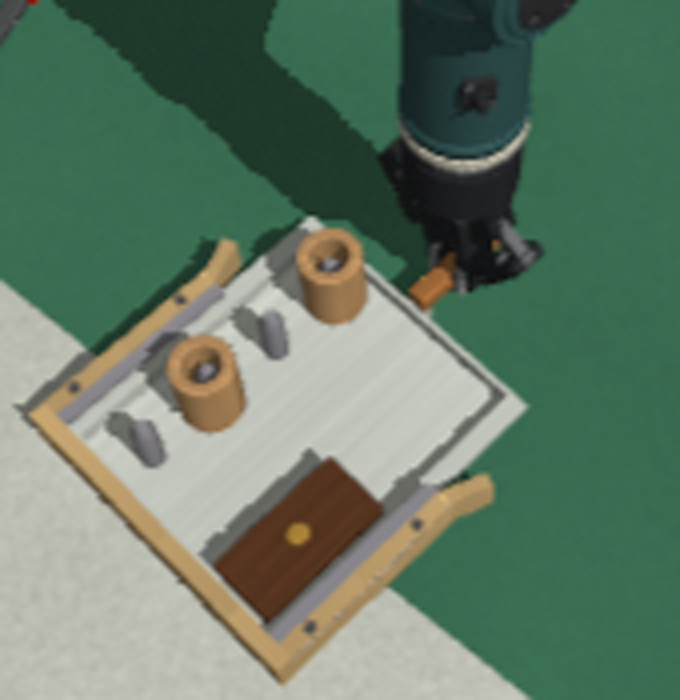

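Request:
arm_command --rows '[[[0.5,0,0,0,0],[0.5,0,0,0,0],[0.5,0,0,0,0],[0.5,0,0,0,0],[0.5,0,0,0,0],[0.5,0,0,-0.08,0],[0.5,0,0,-0.18,0],[0.5,0,0,-0.3,0],[0.5,0,0,-0.4,0],[0.5,0,0,-0.4,0],[0.5,0,0,-0.4,0]]]'

```text
clock: 35.72
eef_pos: [0.6823, -0.0001, 0.1492]
ee_rot: [3.134, -0.048, -0.1]
force: [-0.8, -0.2, -1.4]
finger_gap: 0.0425
```

Request:
arm_command --rows '[[[0.5,-0.4,0,-0.1,0],[0.5,-0.7,0,-0.2,0],[0.5,-0.7,0,-0.2,0],[0.5,-0.7,0,-0.2,0],[0.5,-0.7,0,-0.2,0],[0.5,-0.7,0,-0.2,0],[0.5,-0.7,0,-0.2,0],[0.5,-0.7,0,-0.2,0]]]'

```text
clock: 36.38
eef_pos: [0.4711, 0.0215, 0.1986]
ee_rot: [3.134, -0.049, -0.1]
force: [1.1, 0.3, 0.2]
finger_gap: 0.0426
```

Run:
```python
from h import *
d=grab('top'); crop(d,270,50,400,200,5,'e1'); np.savez('/tmp/tope.npz',**d); grab('top','e0')
d=grab('scene','e3'); crop(d,190,180,340,335,5,'e2')
```

```text
(no output)
```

View pics/e1.png

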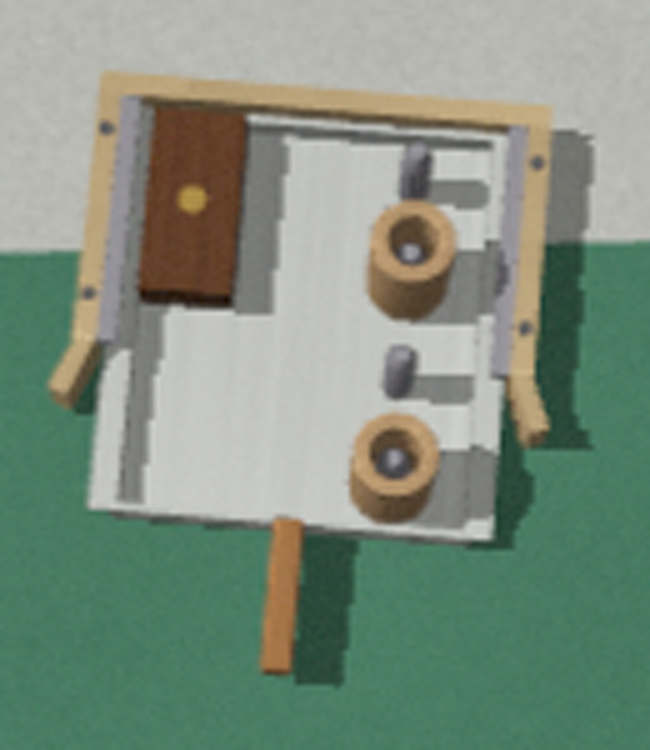

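View pics/e2.png

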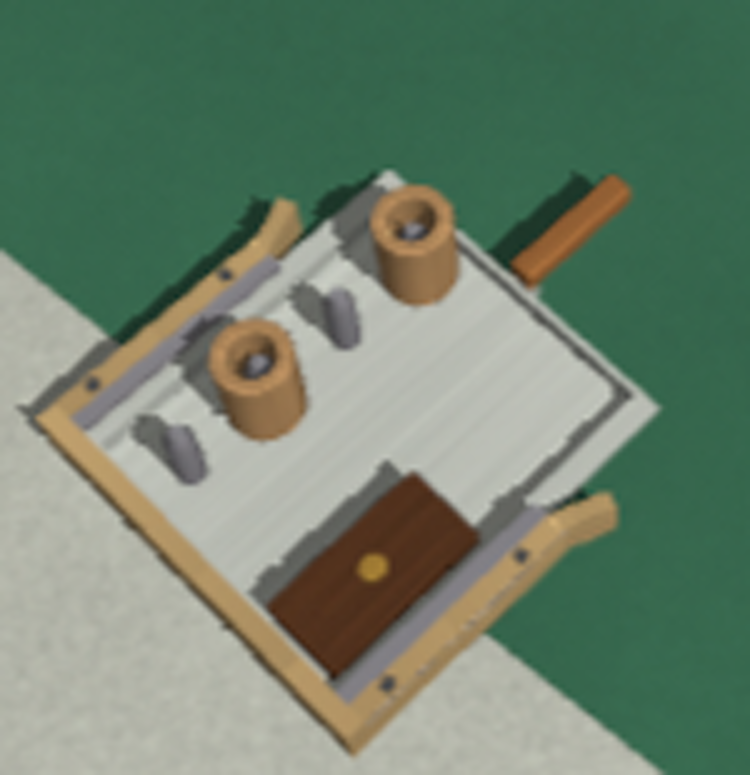

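View pics/e3.png

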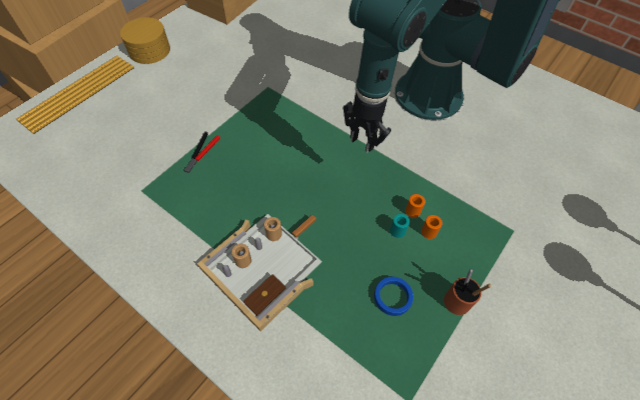

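Run:
```python
from h import *
np.set_printoptions(precision=4,suppress=True)
d=sel('tope')
g=DOCK;c,s=np.cos(g[2]),np.sin(g[2])
def D(p): qx,qy=p[0]-g[0],p[1]-g[1]; return np.array([qx*c+qy*s,-qx*s+qy*c])
f=lambda u,v,z:D(cp(d,270,50,5,u,v,z))
print('rear corners (-55,+-104)',f(89,509,.018),f(494,541,.018))
print('handle end (-135,0)',f(276,674,.034))
print('dot (111,65)',f(192,199,.029))
print('foot corners (161,90)(161,40)(61,40)(61,90)',f(153,106,.029),f(247,115,.029),f(231,292,.029),f(140,289,.029))
r=rect(d,tw(.111,.065,DOCK),.029,.065,.003);print(r,D(r))
C=cloud(d)
for x in(.082,-.026):
    p=tw(x,-.05,DOCK); q=w2px(d,[*p,.064]); r=ring(d,*q,zt=.064); print(D(r),r)
# stop inner top edge X
print('stop face top',f(150,97,.03),f(505,124,.03))
```

```text
rear corners (-55,+-104) [-0.0567  0.1032] [-0.0557 -0.106 ]
handle end (-135,0) [-0.1373 -0.0008]
dot (111,65) [0.1104 0.065 ]
foot corners (161,90)(161,40)(61,40)(61,90) [0.1598 0.0902] [0.1588 0.0405] [0.0617 0.0401] [0.0594 0.0873]
(0.9022473754882813, 0.0510025634765625, 89.92935180664062, 117.32942199707031, np.float64(-0.12375256848212857), 932) [0.117  0.0737]
[ 0.0827 -0.0509] (0.8556709289550781, -0.06959822028875351, 0.02247139997780323, 167, np.float64(0.06370336467850335))
[-0.0272 -0.0514] (0.7462881803512573, -0.05910404026508331, 0.022534150630235672, 162, np.float64(0.06430044107090988))
stop face top [0.1641 0.0921] [ 0.1645 -0.0944]
```

Run:
```python
from h import *
h=(*tw(.0545,0,DOCK),-.1)
plan(*tw(-.212,0,h),.03,-.1)
plan(*tw(-.200,0,h),.03,-.1)
```

```text
shift [ 4.726e-01 -5.000e-04  5.854e-01] turn -0.0 rows>= 5.4 eef [0.4725 0.0213 0.1985] yaw -0.1001 gap 0.0427 t 36.5
shift [ 5.126e-01 -5.000e-04  5.874e-01] turn -0.0 rows>= 5.6 eef [0.4725 0.0213 0.1985] yaw -0.1001 gap 0.0427 t 36.5
```

Request:
arm_command --rows '[[[1,0.1,0,0.1,0],[1,0.2,0,0.2,0],[1,0.3,0,0.3,0],[1,0.4,0,0.4,0],[1,0.43,0,0.5,0],[1,0.43,0,0.56,0],[1,0.43,0,0.582,0],[1,0.43,0,0.582,0],[1,0.43,0,0.582,0],[1,0.46,0,0.584,0],[1,0.47,0,0.584,0],[1,0.475,0,0.584,0]]]'

```text
clock: 37.53
eef_pos: [0.6248, 0.0046, 0.0323]
ee_rot: [3.134, -0.053, -0.1]
force: [-0.2, -0.3, 0.5]
finger_gap: -0.0002
```

Run:
```python
from h import *
h=(*tw(.0545,0,DOCK),-.1)
plan(*tw(-.201,0,h),.03,-.1)
d=grab('scene'); crop(d,260,160,360,270,6,'n1')
```

```text
shift [ 0.026  -0.0005  0.0092] turn -0.0 rows>= 0.2 eef [0.6248 0.0046 0.0323] yaw -0.1 gap -0.0002 t 37.5
```

View pics/n1.png

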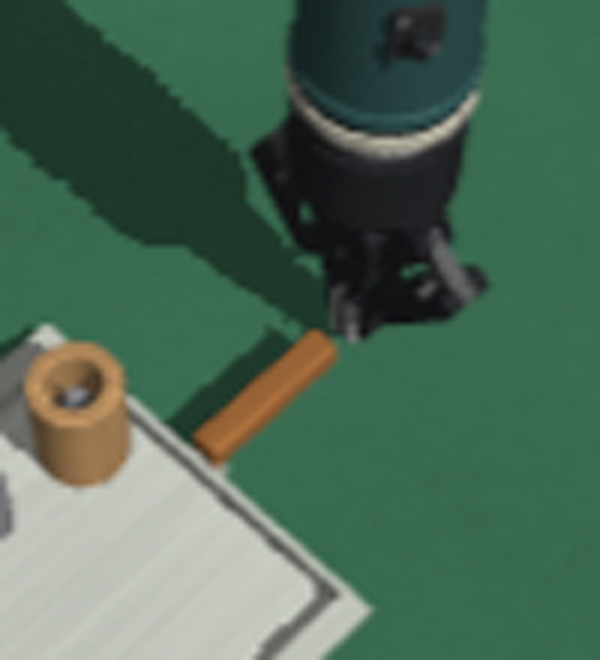

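Request:
arm_command --rows '[[[1,0.01,0,0.004,0],[1,0.018,0,0.006,0],[1,0.024,0,0.006,0],[1,0.028,0,0.006,0],[1,0.028,0,0.006,0]]]'

```text
clock: 38.0
eef_pos: [0.633, 0.0038, 0.0307]
ee_rot: [3.134, -0.052, -0.1]
force: [0.3, 0.1, -0.1]
finger_gap: -0.0005
```

Request:
arm_command --rows '[[[1,0.003,0,0,0],[1,0.006,0,0,0],[1,0.009,0,0,0],[1,0.009,0,0,0]]]'

```text
clock: 38.33
eef_pos: [0.6334, 0.0037, 0.0304]
ee_rot: [3.134, -0.048, -0.1]
force: [-5.7, 1.0, 4.3]
finger_gap: -0.0001
```

Request:
arm_command --rows '[[[1,0.003,0,0,0],[1,0.006,0,0,0],[1,0.009,0,0,0],[1,0.009,0,0,0]]]'

```text
clock: 38.67
eef_pos: [0.6334, 0.0038, 0.03]
ee_rot: [3.133, -0.042, -0.1]
force: [-7.0, 0.8, 5.9]
finger_gap: -0.0001
```

Request:
arm_command --rows '[[[1,0.004,0,0,0],[1,0.008,0,0,0],[1,0.013,0,0,0],[1,0.013,0,0,0],[1,0.013,0,0,0]]]'

```text
clock: 39.08
eef_pos: [0.6336, 0.0038, 0.0295]
ee_rot: [3.133, -0.035, -0.1]
force: [-11.3, 1.8, 7.3]
finger_gap: 0.0004
```

Request:
arm_command --rows '[[[1,-0.03,0,0,0],[1,-0.1,0,0,0],[1,-0.15,0,-0.1,0],[1,-0.25,0,-0.2,0],[1,-0.35,0,-0.3,0],[1,-0.45,0,-0.4,0],[1,-0.45,0,-0.45,0],[1,-0.45,0,-0.45,0],[1,-0.45,0,-0.45,0]]]'

```text
clock: 39.83
eef_pos: [0.4966, 0.0187, 0.1611]
ee_rot: [3.133, -0.041, -0.1]
force: [1.0, -0.4, -0.9]
finger_gap: 0.0003
```

Run:
```python
from h import *
d=grab('top'); crop(d,270,50,400,200,5,'e4'); 
d=grab('scene','e5')
```

```text
(no output)
```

View pics/e4.png

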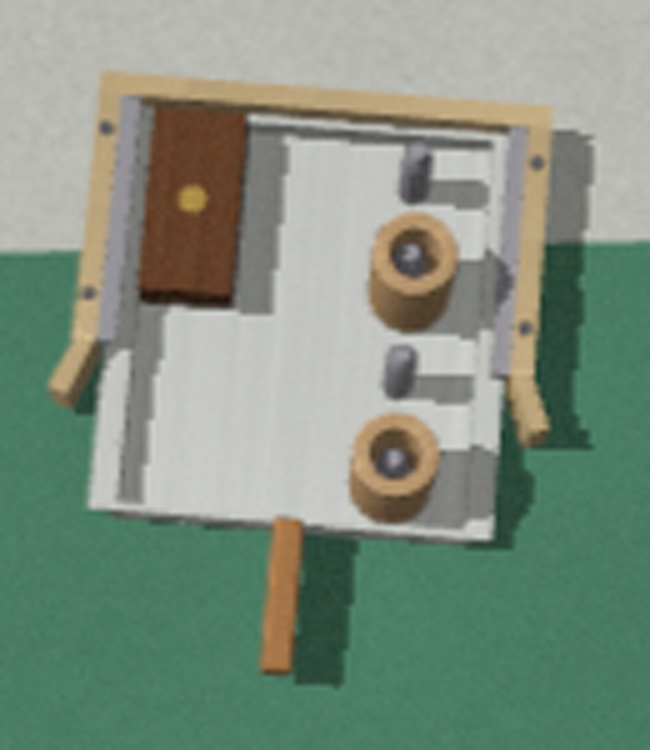

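View pics/e5.png

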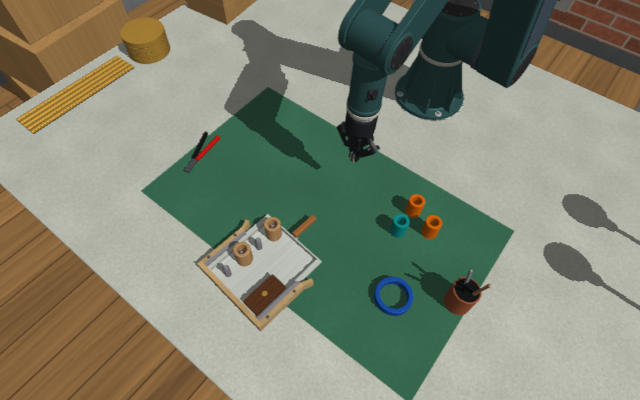

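Run:
```python
from h import *
d=imaging.get_image('top');C=cloud(d)
for x in(.082,-.026):
    p=tw(x,-.05,DOCK); q=w2px(d,[*p,.064]); r=ring(d,*q,zt=.064); print(r)
    m=(np.hypot(C[...,0]-r[0],C[...,1]-r[1])<.025)&(C[...,2]>.055); print(np.percentile(C[m][:,2],[3,50,97]))
g=DOCK;c,s=np.cos(g[2]),np.sin(g[2])
def D(p): qx,qy=p[0]-g[0],p[1]-g[1]; return np.array([qx*c+qy*s,-qx*s+qy*c])
f=lambda u,v,z:D(cp(d,270,50,5,u,v,z))
print(f(192,198,.029),f(276,673,.034),f(89,509,.018),f(494,541,.018))
```

```text
(0.8488320708274841, -0.07014529407024384, 0.022462021559476852, 166, np.float64(0.063874265468709))
[0.05613046 0.06373625 0.06752384]
(0.7458246350288391, -0.05883711948990822, 0.022057771682739258, 168, np.float64(0.06443670244345323))
[0.05608845 0.06429039 0.06751082]
[0.11092852 0.06502267] [-0.13681777 -0.00071296] [-0.05673172  0.10323562] [-0.05570934 -0.10597404]
```

```bash
python3 -c "
from workcell import finish_job
print(finish_job())"
```

```text
the job is handed in; nothing more can be done
None
```

The tray is loaded and home in the dock, the gripper has let go, and the job is handed in at about 40 s of the 210 s allowed.

- **Foot:** It was laid in the tray and pushed against both rims at the end away from the handle. After docking, its brass dot was within about 1 mm of the flush position.
- **Sleeves:** Only two pale sleeves were on the bench. They stand over spindles 0 and 2, upright, with tops at about 64 mm, so both are down on the tray floor.
- **Tray:** After letting go I nudged the handle's end once more. The tray did not move as the force rose to about 11 N, so it is against the end stop.
- **Bystanders:** The tape roll, pliers and pen cup look unmoved in the last pictures.

Two readings were not exact:
- **Home position:** The camera put the tray 1–2 mm short of home. The end stop itself read about 0.7 mm short by the same measure, so I put this down to calibration.
- **Sleeve on spindle 2:** It shifted about 7 mm between the last two checks, while the gripper was away from it. It is still upright, on its spindle and on the floor, so I left it.

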